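# Load the engraving machine's fixture and shut its guard

## Robot

A 6-joint arm with a two-finger parallel gripper is mounted at the origin on a cart in front of the work surface, level with it; the furniture and walls round the work are solid. World frame = base frame: x ahead of the robot, y to its left, z up, the work surface at z = 0. Lengths are in m, angles in rad, forces in N, time in s.
With the tool pointing down it reaches from about 0.35 to 0.775 m from the base axis. Payload 5.5 kg.
Tool frame: the origin (TCP) lies at the very end of the fingers, on their centre line; the grasp point (between the pads) lies env.grasp_offset behind it (env.grasp_offset is the distance from the TCP to the grasp point, in m); x points along the fingers, y is the direction in which the jaws open and shut, and the axes are right-handed (so a half turn about x gives the same grasp; the last joint's range is limited). The gripper opens to 85 mm and grips with 20 to 120 N. Pads are 22 mm wide; open, the fingers measure 114 mm over their backs; the gripper's body (76 mm by 85 mm) begins 54 mm behind the grasp point. The pads swing forward as they close: fully open they stand 13 mm farther back than shut.
Start: joints at [1.137, 0.313, 0.046, 1.304, 0, 1.431], TCP at [0.167, 0.55, 0.231] pointing down, gripper open.
Joint ranges: [-2.76, 2.76], [-0.86, 1.69], [-1.03, 1.26], [-2.2, 2.34], [-1.47, 1.5], [-3.14, 3.14]. Speed limits (rad/s): [2.57, 2.57, 3.14, 3.14, 3.14, 3.14].

## Interface

Orientations are given as a unit quaternion [w, x, y, z].
In Python, from workcell import get_state, viewer, job, env gives the robot as it stands.
- The arm moves only by the tool send_rows, never from a script. Its argument "plan" is a list of rows, each a list of 6 numbers: the shift along the tool's x, y, z in mm, then the turn, a rotation vector about the tool's x, y, z in degrees. A call has exactly 10 rows; each row is the pose to reach, as a shift and turn from the pose commanded when the call began, along the tool's axes at that moment; what a row does not reach only later rows make up. A row lasts 1/8 s, in which the tool goes at most 62.5 mm and 10.7 degrees, less where a joint would pass 70% of its speed; a pose out of reach is approached as far as the arm can. A call with a gripper value outside its range is refused whole. "claw" is the finger opening in mm, from 0 to 85.4, set as the call begins (left out, the last holds). The fingers move at their own pace and stop on an object; "newtons" is the grip in N (left out, the last holds). Time passes only in rows, so rows that repeat a pose let the fingers close, or fill a call up. It gives the time, the measured TCP pose, the force and the opening at its end, in the units of the state.
- get_state(): the state, without advancing time (a new reading comes with each control period).
- viewer.read_camera(name): name is "scene" or "side" or "wrist"; returns a dict with "frame" (400x640x3 uint8, blue, green, red), "mtx" (3x3 intrinsics, pixels), "rvec" (rotation vector, rad) and "tvec" (3), from world to camera coordinates, as OpenCV has them. Camera axes: x right, y down, z forward; pixel columns grow to the right and rows downward; lengths in m; the calibration is good to about 2 mm. The wrist camera is an equidistant fisheye: a pixel r from the principal point sees the ray r / f radians off the axis. A picture is of the moment at which its call begins. There is no depth.
- job.hand_in(): hands the job in, once; it reports no verdict.
The state is a dict: "clock": time; "joint_pos": joint angles; "qvel": joint speeds; "tau": joint torques, N m; "tcp_pos": TCP position; "orientation": TCP orientation; "wrist_force": force on the tool from outside, world axes, zero at the start; "ft_torque": the same for the moment, N m; "finger_gap": finger opening in m.
Only numpy, scipy, OpenCV 4.12 (cv2) and the standard library are available. Lean on these libraries where they do the work, as an engineer would, in place of code of your own. Each camera call takes 0.05 s, during which the arm holds its last target.

## Task

Get the little engraving machine ready to run: put every die blank from the desk into a station of its own on the fixture plate (any station), foot flat on the plate and slid under the keeper lips until the foot is tight against the side rail and tight against the stop at the station's far end. When all the blanks are fully home, close the guard: hang the loose folded side shield astride the bar of the side opening so that it rests on the bar between the two posts, and push the door shut until its catch has snapped in. Do not knock over the salt jar.

Things in the scene. Friction and masses are not known exactly. Their poses are not given: they have to be found in the camera images.
- die_1_mid (a point): a steel die blank, 0.32 to 0.48 kg (it may be absent): flat foot 56 x 44 x 8 mm, on its centre a boss 38 x 28 mm, 30 tall; 38 mm high in all. The point is its centre, 19 mm above its underside. Own z points up; own x runs along the long (56 mm foot, 38 mm boss) sides, own y along the short ones; a half turn makes no difference. Grip the boss.
- die_2_mid (a point): another die blank like die_1 (it may be absent), same shape, point and axes
- die_3_mid (a point): another die blank like die_1 (it may be absent), same shape, point and axes
- station_1 (a point): station nearest the door, of three in a row on the engraving machine's dark fixture plate. The point lies on the plate's top (45 mm above the desk), under the centre of a die that is fully home: that die's middle is 19 mm above it, its long side along y. Machine axes (place and heading vary): x to the back, y left, z up. Machine open above; a sill 14 mm high 36 mm before the point
- station_2 (a point): middle station, 62 mm behind station_1. Each station has its stop at its far end: upright face at x = +22 mm from the point, 24 mm wide, centred, 8 mm thick; its keeper lip overhangs 4 mm towards the die, 10 to 15 mm above the plate (2 mm room over the 8 mm foot). The stop of the station in front ends 32 mm before the point, so there is 54 mm of bare plate for the 44 mm foot
- station_3 (a point): rear station, 62 mm behind station_2, like it. The parked spindle is 125 mm behind its point, 150 mm above the desk. To the right of all stations the plate is bare up to a kerb 8 mm high, 52 mm from the points; to the left a clear screen stands 58 mm from them, top 85 mm above the desk
- shield_mid (a point): centre of the loose side shield, half-way up (21.5 mm): folded aluminium sheet 110 mm long (own x) and 43 mm high, an upturned U that stands on its two flaps' edges on the desk; 19 mm across the closed top (own y; flared to 24 at the very bottom), 14 mm inside between the flaps, 40 mm deep inside. Own z up; a half turn makes no difference. 0.16 kg; grip across y, by the top
- bar_mid (a point): middle of the horizontal round bar (8 mm thick, along x, its axis 88 mm above the desk) across the opening in the machine's right side, 80 mm right of station_2's point; machine axes. Square posts 96 mm high stand at its ends, 124 mm apart inside; low screens go on beyond them. On it the shield's centre is 14.5 mm below this point
- rail_mid (a point): middle of the steel side rail's upright face, at plate level: 28 mm left of station_2's point, machine axes. The rail runs straight along x at the left of all stations; its keeper lip overhangs 4 mm to the right, 10 to 15 mm above the plate, so only a foot that lies flat goes under. The boss stays clear of the lips
- guard_door (a joint): angle of the guard door at the machine's front: 0 shut, grows as its free right end swings towards the robot, up to 1.3; it stays where it is left. Near 0.11 its striker meets a spring roller in the right post: about 5 N at the free edge to pass, then the roller pulls it in to 0 and holds it. A door resting on the roller near 0.11 is not shut
- door_hinge (a point): upright hinge line of the door, at its left end, half-way up the door (63 mm above the desk); machine axes
- door_push (a point): point on the door's outer face to push at, 80 mm from the hinge line, 63 mm above the desk. Own x is normal to the door, inward (the way to push), y along the door towards the hinge, z up. Flat clear panel in an aluminium frame, 5 mm thick, 128 mm long, 64 high, top 95 mm above the desk; a 16 mm knob stands 17 mm out of the outer face 111 mm from the hinge
- salt_jar: square clear jar with a blue lid, 46 x 45 x 64 mm, standing among the die blanks; the origin is the centre of its underside, z up

How it is judged:
On the way, in this order (a step that is already met when the one before it is completed fails the run):
1. every die blank is fully home in a station of its own, the guard door still open (angle between each of die_1_mid, die_2_mid, die_3_mid's own z axis and vertical below 0.04 rad and ((x of die_1_mid in the frame of station_1 between -0.0025 and 0.0025 m and y of die_1_mid in the frame of station_1 between -0.0025 and 0.0025 m and z of die_1_mid in the frame of station_1 between 0.0168 and 0.0208 m and angle between the x axis of die_1_mid and the y axis of station_1, either way round below 0.05 rad) or (x of die_1_mid in the frame of station_2 between -0.0025 and 0.0025 m and y of die_1_mid in the frame of station_2 between -0.0025 and 0.0025 m and z of die_1_mid in the frame of station_2 between 0.0168 and 0.0208 m and angle between the x axis of die_1_mid and the y axis of station_2, either way round below 0.05 rad) or (x of die_1_mid in the frame of station_3 between -0.0025 and 0.0025 m and y of die_1_mid in the frame of station_3 between -0.0025 and 0.0025 m and z of die_1_mid in the frame of station_3 between 0.0168 and 0.0208 m and angle between the x axis of die_1_mid and the y axis of station_3, either way round below 0.05 rad)) and ((x of die_2_mid in the frame of station_1 between -0.0025 and 0.0025 m and y of die_2_mid in the frame of station_1 between -0.0025 and 0.0025 m and z of die_2_mid in the frame of station_1 between 0.0168 and 0.0208 m and angle between the x axis of die_2_mid and the y axis of station_1, either way round below 0.05 rad) or (x of die_2_mid in the frame of station_2 between -0.0025 and 0.0025 m and y of die_2_mid in the frame of station_2 between -0.0025 and 0.0025 m and z of die_2_mid in the frame of station_2 between 0.0168 and 0.0208 m and angle between the x axis of die_2_mid and the y axis of station_2, either way round below 0.05 rad) or (x of die_2_mid in the frame of station_3 between -0.0025 and 0.0025 m and y of die_2_mid in the frame of station_3 between -0.0025 and 0.0025 m and z of die_2_mid in the frame of station_3 between 0.0168 and 0.0208 m and angle between the x axis of die_2_mid and the y axis of station_3, either way round below 0.05 rad)) and ((x of die_3_mid in the frame of station_1 between -0.0025 and 0.0025 m and y of die_3_mid in the frame of station_1 between -0.0025 and 0.0025 m and z of die_3_mid in the frame of station_1 between 0.0168 and 0.0208 m and angle between the x axis of die_3_mid and the y axis of station_1, either way round below 0.05 rad) or (x of die_3_mid in the frame of station_2 between -0.0025 and 0.0025 m and y of die_3_mid in the frame of station_2 between -0.0025 and 0.0025 m and z of die_3_mid in the frame of station_2 between 0.0168 and 0.0208 m and angle between the x axis of die_3_mid and the y axis of station_2, either way round below 0.05 rad) or (x of die_3_mid in the frame of station_3 between -0.0025 and 0.0025 m and y of die_3_mid in the frame of station_3 between -0.0025 and 0.0025 m and z of die_3_mid in the frame of station_3 between 0.0168 and 0.0208 m and angle between the x axis of die_3_mid and the y axis of station_3, either way round below 0.05 rad)) and value of joint guard_door above 0.2 rad), for 0.2 s.
2. the shield hangs on the bar and the guard door is shut on its catch (x of shield_mid in the frame of bar_mid between -0.01 and 0.01 m and y of shield_mid in the frame of bar_mid between -0.006 and 0.006 m and z of shield_mid in the frame of bar_mid between -0.018 and -0.0115 m and angle between shield_mid's own z axis and vertical below 0.25 rad and angle between the x axis of shield_mid and the x axis of bar_mid, either way round below 0.12 rad and value of joint guard_door below 0.03 rad), for 0.2 s.
At the end, for the whole second after the job is handed in: every die blank present lies flat (0.04 rad) in a station of its own, within 2.5 mm of the home position in both directions and 0.05 rad of square, all at rest; the shield hangs (within 0.25 rad of upright) on the bar between its posts; the door is shut on its catch (under 0.03 rad) (all of step 2 and angle between each of die_1_mid, die_2_mid, die_3_mid's own z axis and vertical below 0.04 rad and ((x of die_1_mid in the frame of station_1 between -0.0025 and 0.0025 m and y of die_1_mid in the frame of station_1 between -0.0025 and 0.0025 m and z of die_1_mid in the frame of station_1 between 0.0168 and 0.0208 m and angle between the x axis of die_1_mid and the y axis of station_1, either way round below 0.05 rad) or (x of die_1_mid in the frame of station_2 between -0.0025 and 0.0025 m and y of die_1_mid in the frame of station_2 between -0.0025 and 0.0025 m and z of die_1_mid in the frame of station_2 between 0.0168 and 0.0208 m and angle between the x axis of die_1_mid and the y axis of station_2, either way round below 0.05 rad) or (x of die_1_mid in the frame of station_3 between -0.0025 and 0.0025 m and y of die_1_mid in the frame of station_3 between -0.0025 and 0.0025 m and z of die_1_mid in the frame of station_3 between 0.0168 and 0.0208 m and angle between the x axis of die_1_mid and the y axis of station_3, either way round below 0.05 rad)) and ((x of die_2_mid in the frame of station_1 between -0.0025 and 0.0025 m and y of die_2_mid in the frame of station_1 between -0.0025 and 0.0025 m and z of die_2_mid in the frame of station_1 between 0.0168 and 0.0208 m and angle between the x axis of die_2_mid and the y axis of station_1, either way round below 0.05 rad) or (x of die_2_mid in the frame of station_2 between -0.0025 and 0.0025 m and y of die_2_mid in the frame of station_2 between -0.0025 and 0.0025 m and z of die_2_mid in the frame of station_2 between 0.0168 and 0.0208 m and angle between the x axis of die_2_mid and the y axis of station_2, either way round below 0.05 rad) or (x of die_2_mid in the frame of station_3 between -0.0025 and 0.0025 m and y of die_2_mid in the frame of station_3 between -0.0025 and 0.0025 m and z of die_2_mid in the frame of station_3 between 0.0168 and 0.0208 m and angle between the x axis of die_2_mid and the y axis of station_3, either way round below 0.05 rad)) and ((x of die_3_mid in the frame of station_1 between -0.0025 and 0.0025 m and y of die_3_mid in the frame of station_1 between -0.0025 and 0.0025 m and z of die_3_mid in the frame of station_1 between 0.0168 and 0.0208 m and angle between the x axis of die_3_mid and the y axis of station_1, either way round below 0.05 rad) or (x of die_3_mid in the frame of station_2 between -0.0025 and 0.0025 m and y of die_3_mid in the frame of station_2 between -0.0025 and 0.0025 m and z of die_3_mid in the frame of station_2 between 0.0168 and 0.0208 m and angle between the x axis of die_3_mid and the y axis of station_2, either way round below 0.05 rad) or (x of die_3_mid in the frame of station_3 between -0.0025 and 0.0025 m and y of die_3_mid in the frame of station_3 between -0.0025 and 0.0025 m and z of die_3_mid in the frame of station_3 between 0.0168 and 0.0208 m and angle between the x axis of die_3_mid and the y axis of station_3, either way round below 0.05 rad)) and linear speed of each of die_1, die_2, die_3, shield below 0.02 m/s); the robot touches nothing.
It fails at once if the salt jar is knocked over (angle between salt_jar's own z axis and vertical above 0.5 rad).
Of die_1, die_2, die_3 only 2 to 3 are there at a start; the rules pass over those that are not, and their reading is None.
At some moment in a run one of die_1, die_2, die_3 may be knocked a few centimetres aside while the robot is not near it.
Once in a run the grip may slacken for a moment while it holds something.
It also fails if it takes over 200 s, if anything falls off the work surface, if the arm or the gripper's body presses on something with over 40 N, if the wrist force passes 120 N, or if a joint passes its speed limit or range.

## Working session

There is one attempt and no reset: what is moved stays moved. The work goes in short steps, Python scripts to look and compute and a tool call to move; the robot and the scene stay as the last step left them, time stands still between calls to the robot, and variables do not carry over. Pictures are saved under pics/ and viewed, and the job is handed in when it is done.

Besides the shell and the picture viewer there is one more tool, called as name(argument=value, ...) on one line, values as JSON. send_rows: Moves the arm, as the interface text tells. Its arguments: {"type":"object","properties":{"plan":{"type":"array"},"claw":{"type":"number"},"newtons":{"type":"number"}},"required":["plan"]}

```bash
ls; mkdir -p pics; python3 - <<'E'
from workcell import get_state, viewer, job, env
import cv2
s=get_state(); print(s); print(env.grasp_offset)
for n in ["scene","side","wrist"]:
    d=viewer.read_camera(n); cv2.imwrite(f"pics/{n}0.png",d["frame"]); print(n,d["mtx"],d["rvec"],d["tvec"])
E
```

```text
pics
{'clock': 0.0, 'joint_pos': array([ 1.13741812e+00,  3.13998031e-01,  4.49859342e-02,  1.30361089e+00,
       -2.91287332e-05,  1.43120408e+00]), 'qvel': array([ 9.18309476e-05, -1.73908985e-03,  2.09273101e-03, -1.08544144e-03,
        1.75931340e-03,  1.16678688e-03]), 'tau': array([-7.99218287e-04, -4.80628288e+01,  2.98530865e+01,  1.92763796e-02,
       -1.69406721e-04,  1.94190733e-06]), 'tcp_pos': array([0.16630298, 0.54988905, 0.23041307]), 'orientation': array([ 0.69931876,  0.10287342,  0.699664  , -0.10411824]), 'wrist_force': array([ 0.35845141, -0.11646016, -0.05145099]), 'ft_torque': array([-0.06229443,  0.0397334 , -0.05334358]), 'finger_gap': 0.08524164261627654}
0.0187
scene [[393.68512985   0.         319.43524803]
 [  0.         393.68512985 200.6173278 ]
 [  0.           0.           1.        ]] [ 0.46166214 -2.87496189  0.93477222] [0.50983672 0.32483394 0.71736597]
side [[373.29340324   0.         324.52188094]
 [  0.         373.29340324 191.8767076 ]
 [  0.           0.           1.        ]] [-0.02917252  2.65691703 -1.66861376] [0.60214997 0.15350629 0.73955308]
wrist [[309.70691629   0.         314.55284978]
 [  0.         309.70691629 199.19439319]
 [  0.           0.           1.        ]] [-2.32142684 -1.72248184 -0.25655825] [-0.57348203 -0.03832374  0.37969587]
```

View pics/scene0.png

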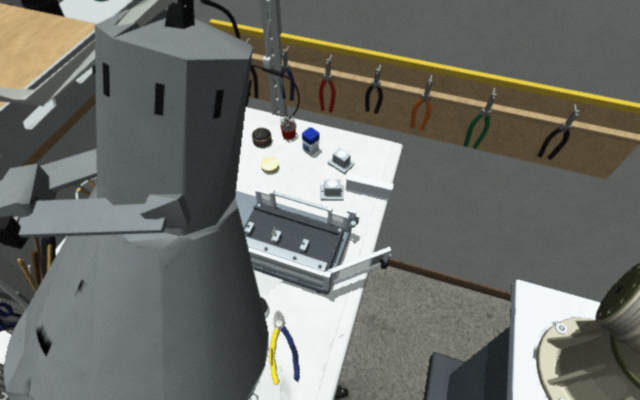

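View pics/side0.png

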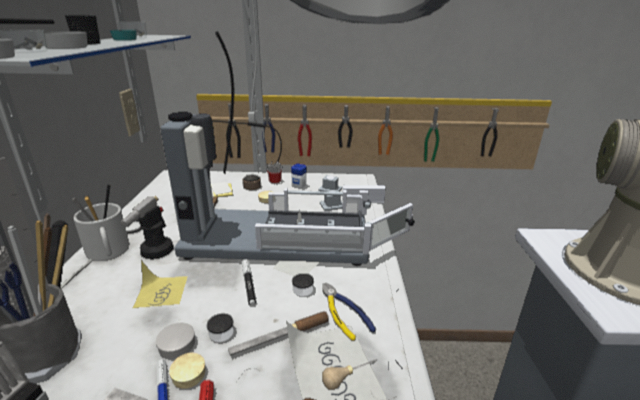

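View pics/wrist0.png

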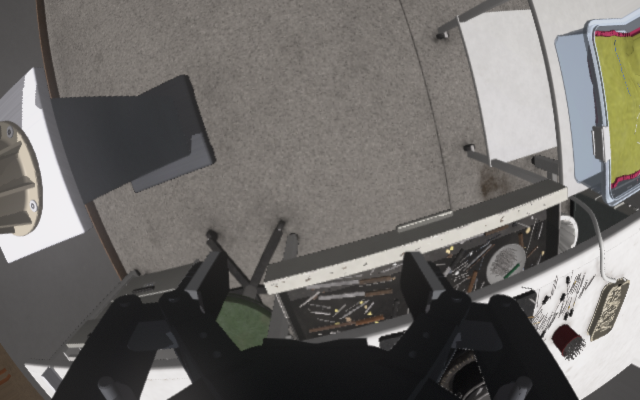

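```bash
cat > h.py <<'E'
import numpy as np, cv2
from workcell import get_state, viewer, job, env
from scipy.spatial.transform import Rotation as R
def cam(n,save=None):
    d=viewer.read_camera(n); d['R']=cv2.Rodrigues(np.array(d['rvec'],float))[0]; d['t']=np.array(d['tvec'],float).ravel(); d['C']=-d['R'].T@d['t']; d['n']=n
    if save: cv2.imwrite('pics/'+save,d['frame'])
    return d
def ray(d,u,v):
    K=d['mtx']; x=(u-K[0,2])/K[0,0]; y=(v-K[1,2])/K[1,1]
    if d['n']=='wrist':
        th=np.hypot(x,y); k=np.sin(th)/max(th,1e-9); r=np.array([x*k,y*k,np.cos(th)])
    else: r=np.array([x,y,1.])
    r=d['R'].T@r; return r/np.linalg.norm(r)
def onz(d,u,v,z):
    r=ray(d,u,v); return d['C']+r*(z-d['C'][2])/r[2]
def proj(d,p):
    c=d['R']@np.array(p)+d['t']; K=d['mtx']
    if d['n']=='wrist':
        th=np.arctan2(np.hypot(c[0],c[1]),c[2]); q=c[:2]/np.hypot(c[0],c[1])*th
    else: q=c[:2]/c[2]
    return np.array([q[0]*K[0,0]+K[0,2],q[1]*K[1,1]+K[1,2]])
def tcp():
    s=get_state(); q=s['orientation']; return s['tcp_pos'],R.from_quat([q[1],q[2],q[3],q[0]])
E
python3 - <<'E'
from h import *
for n,pts in [('scene',[(341,152,.038),(332,185,.038),(370,185,.04),(311,130,.06),(348,162,0),(310,262,.07),(330,290,.0),(385,258,.09),(247,228,.05),(277,238,.05),(305,245,.05)]),('side',[(330,180,.038),(330,205,.038),(300,165,.06),(410,215,.09),(365,262,0),(200,250,0)])]:
    d=cam(n); print(n,d['C'],d['R'][2])
    for u,v,z in pts: print((u,v,z),onz(d,u,v,z).round(3))
d=cam('wrist');print(d['C'],d['R'])
p,r=tcp();print(p,r.as_matrix().round(3))
E
```

```text
scene [0.44634048 0.31051884 0.76447547] [ 0.17047093 -0.56112849 -0.80998425]
(341, 152, 0.038) [ 0.594 -0.353  0.038]
(332, 185, 0.038) [ 0.585 -0.245  0.038]
(370, 185, 0.04) [ 0.5   -0.272  0.04 ]
(311, 130, 0.06) [ 0.683 -0.381  0.06 ]
(348, 162, 0) [ 0.575 -0.36   0.   ]
(310, 262, 0.07) [ 0.564 -0.024  0.07 ]
(330, 290, 0.0) [ 0.516 -0.01   0.   ]
(385, 258, 0.09) [ 0.427 -0.068  0.09 ]
(247, 228, 0.05) [ 0.721 -0.067  0.05 ]
(277, 238, 0.05) [ 0.651 -0.064  0.05 ]
(305, 245, 0.05) [ 0.59  -0.067  0.05 ]
side [0.5999937  0.60768181 0.45146195] [ 0.00648108 -0.90072846 -0.43433425]
(330, 180, 0.038) [ 0.592 -0.325  0.038]
(330, 205, 0.038) [ 0.592 -0.178  0.038]
(300, 165, 0.06) [ 0.678 -0.376  0.06 ]
(410, 215, 0.09) [ 0.434 -0.043  0.09 ]
(365, 262, 0) [ 0.521 -0.008 -0.   ]
(200, 250, 0) [ 0.863 -0.038  0.   ]
[0.09505876 0.57112019 0.37380059] [[ 2.90065011e-01  9.57006747e-01 -6.13020279e-04]
 [ 9.14952644e-01 -2.77130661e-01  2.93360283e-01]
 [ 2.80577883e-01 -8.56544381e-02 -9.56001762e-01]]
[0.16644815 0.55022746 0.23099967] [[-0.     0.29   0.957]
 [-0.001  0.957 -0.29 ]
 [-1.    -0.001 -0.   ]]
```

```bash
cat >> h.py <<'E'
def Rdown(h):  # tool x down, tool z heading h (rad, from +x towards +y)
    z=np.array([np.cos(h),np.sin(h),0]); x=np.array([0,0,-1.]); y=np.cross(z,x)
    return R.from_matrix(np.array([x,y,z]).T)
def rel(P,h,p=None,r=None):
    if p is None: p,r=tcp()
    d=r.inv().apply(np.array(P)-p)*1000; w=(r.inv()*Rdown(h)).as_rotvec(degrees=True)
    return d.round(1),w.round(2)
E
python3 - <<'E'
from h import *
for P in [(.42,.3,.35),(.5,.05,.4),(.5,-.2,.4)]: print(rel(P,0))
print(tcp()[0])
E
```

```text
(array([-118.9, -166.2,  315.1]), array([-1.683e+01, -1.000e-02,  3.000e-02]))
(array([-168.8, -382.3,  464.1]), array([-1.683e+01, -1.000e-02,  3.000e-02]))
(array([-168.7, -621.6,  536.5]), array([-1.683e+01, -1.000e-02,  3.000e-02]))
[0.16644815 0.55022746 0.23099967]
```

send_rows(plan=[[-30,-25,50,-2,0,0],[-50,-50,100,-5,0,0],[-70,-80,155,-8,0,0],[-90,-110,205,-11,0,0],[-105,-138,260,-14,0,0],[-119,-166,315,-17,0,0],[-130,-220,350,-17,0,0],[-145,-275,390,-17,0,0],[-158,-328,427,-17,0,0],[-169,-382,464,-17,0,0]])

```text
clock: 1.55
tcp_pos: [0.4942, 0.068, 0.3973]
orientation: [0.707, -0.001, 0.707, 0.001]
wrist_force: [0.9, 0.9, 0.0]
finger_gap: 0.0858
```

```bash
python3 - <<'E'
from h import *
s=get_state();print(s['clock'],tcp()[0],tcp()[1].as_matrix().round(3)); print(rel((.5,-.2,.4),0))
d=cam('scene','s1.png')
E
```

```text
1.55 [0.4941653  0.0680473  0.39730526] [[ 0.001 -0.003  1.   ]
 [ 0.     1.     0.003]
 [-1.     0.     0.001]]
(array([  -2.7, -268.1,    5. ]), array([ 0.17,  0.05, -0.01]))
```

send_rows(plan=[[0,-40,0,0,0,0],[0,-90,0,0,0,0],[0,-140,0,0,0,0],[0,-190,0,0,0,0],[0,-230,0,0,0,0],[0,-250,0,0,0,0],[0,-250,0,0,0,0],[0,-250,0,0,0,0],[0,-250,0,0,0,0],[0,-250,0,0,0,0]])

```text
clock: 2.85
tcp_pos: [0.4946, -0.1791, 0.397]
orientation: [0.707, -0.002, 0.707, 0.002]
wrist_force: [-0.6, 0.2, -0.9]
finger_gap: 0.0854
```

```bash
python3 - <<'E'
from h import *
s=get_state();print(s['clock'],tcp()[0])
d=cam('wrist','w2.png')
d=cam('scene','s2.png')
d=cam('side','d2.png')
E
```

```text
2.85 [ 0.49458905 -0.17906268  0.39695815]
```

View pics/w2.png

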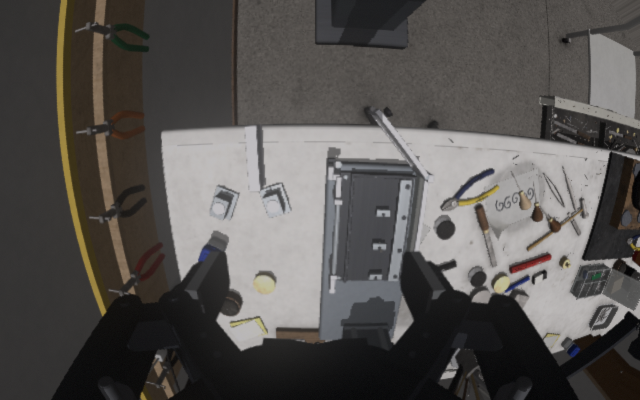

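View pics/s2.png

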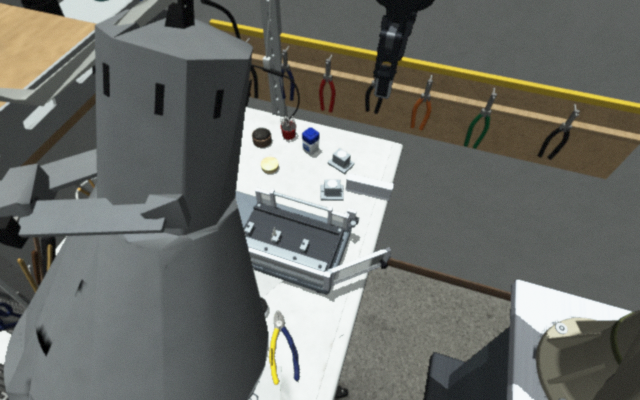

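```bash
python3 - <<'E'
import cv2
f=cv2.imread('pics/w2.png'); 
cv2.imwrite('pics/w2a.png',cv2.resize(f[95:305,310:450],None,fx=4,fy=4,interpolation=cv2.INTER_CUBIC)[:, :][:600*0+840].copy() if 0 else cv2.resize(f[95:295,310:450],None,fx=3,fy=3,interpolation=cv2.INTER_CUBIC))
cv2.imwrite('pics/w2b.png',cv2.resize(f[115:285,160:320],None,fx=3.5,fy=3.5,interpolation=cv2.INTER_CUBIC))
E
```

```text
(no output)
```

View pics/w2a.png

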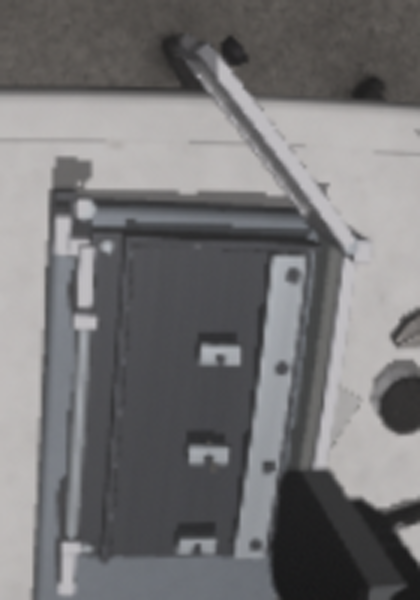

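View pics/w2b.png

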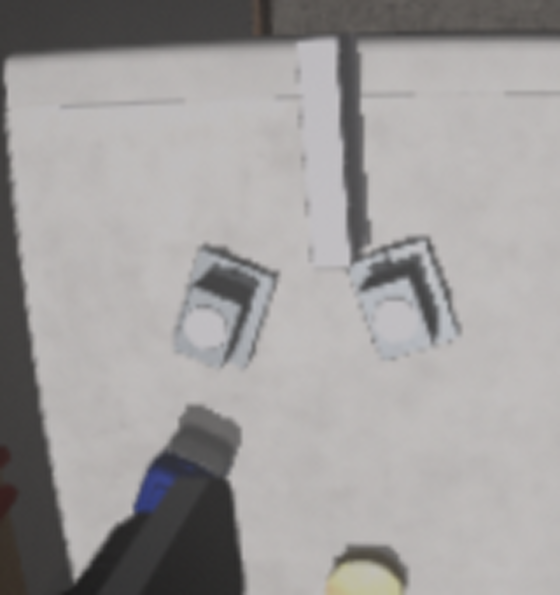

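```bash
python3 - <<'E'
from h import *
print(rel((.48,-.08,.24),0))
E
```

```text
(array([156.8,  99.6, -14.2]), array([ 0.21,  0.01, -0.  ]))
```

send_rows(plan=[[30,20,-3,0,0,0],[65,40,-6,0,0,0],[100,65,-10,0,0,0],[135,85,-14,0,0,0],[157,100,-14,0.2,0,0],[157,100,-14,0.2,0,0],[157,100,-14,0.2,0,0],[157,100,-14,0.2,0,0],[157,100,-14,0.2,0,0],[157,100,-14,0.2,0,0]])

```text
clock: 4.25
tcp_pos: [0.4804, -0.0804, 0.2401]
orientation: [0.707, 0.0, 0.707, -0.0]
wrist_force: [0.4, -0.5, -0.5]
finger_gap: 0.0854
```

```bash
python3 - <<'E'
from h import *
s=get_state();print(s['clock'],tcp()[0])
d=cam('wrist','w3.png'); f=d['frame']
cv2.imwrite('pics/w3a.png',cv2.resize(f[100:300,200:460],None,fx=3,fy=3,interpolation=cv2.INTER_CUBIC))
E
```

```text
4.25 [ 0.48044696 -0.08043893  0.24006195]
```

View pics/w3a.png

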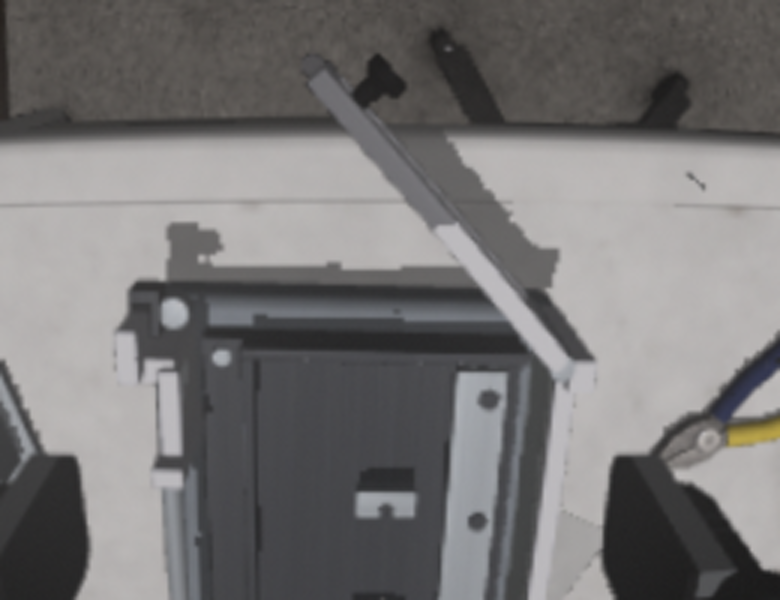

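send_rows(plan=[[0,0,40,0,0,0],[0,0,80,0,0,0],[0,0,80,0,0,0],[0,0,80,0,0,0],[0,0,80,0,0,0],[0,0,80,0,0,0],[0,0,80,0,0,0],[0,0,80,0,0,0],[0,0,80,0,0,0],[0,0,80,0,0,0]])

```text
clock: 5.55
tcp_pos: [0.5602, -0.0801, 0.2397]
orientation: [0.707, 0.0, 0.707, -0.0]
wrist_force: [0.6, -0.5, 0.4]
finger_gap: 0.0855
```

```bash
python3 - <<'E'
from h import *
s=get_state();print(s['clock'],tcp()[0])
d=cam('wrist','w4.png'); f=d['frame']
import pickle; pickle.dump(d,open('w4.pkl','wb'))
cv2.imwrite('pics/w4a.png',cv2.resize(f[110:300,220:420],None,fx=3,fy=3,interpolation=cv2.INTER_CUBIC))
E
```

```text
5.55 [ 0.5602245  -0.08009808  0.23969015]
```

View pics/w4a.png

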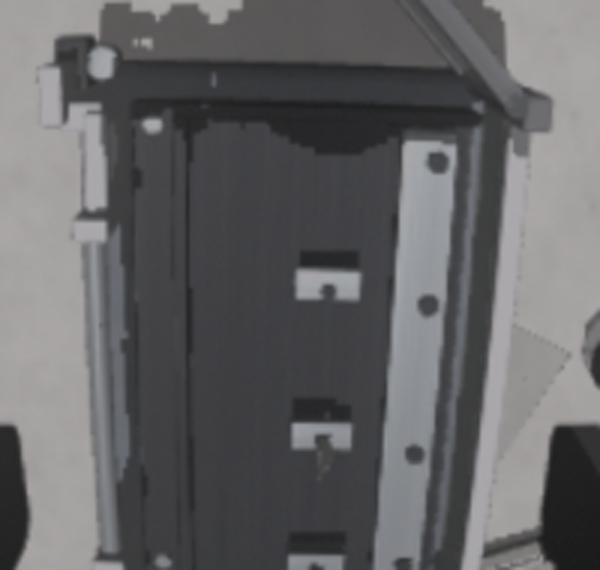

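```bash
python3 - <<'E'
from h import *
import pickle; d=pickle.load(open('w4.pkl','rb'))
g=lambda x,y,z: onz(d,220+x/3,110+y/3,z)*1000
for nm,x,y,z in [('s1L',297,268,.06),('s1R',361,268,.06),('s1bL',296,300,.06),('s1bR',360,300,.06),('s2L',291,421,.06),('s2R',352,421,.06),('s2b',322,450,.06),('s3L',288,554,.06),('s3R',344,554,.06),('rail a',401,140,.06),('rail b',388,350,.06),('rail c',376,560,.06),('hinge top',540,95,.095),('bar post front',91,218,.096),('barF c',91,230,.096),('bar mid',100,400,.092),('post rear',110,560,.096)]:
    print(nm,g(x,y,z).round(1))
E
```

```text
s1L [584.8 -76.1  60. ]
s1R [584.8 -52.7  60. ]
s1bL [597.1 -76.4  60. ]
s1bR [597.1 -52.8  60. ]
s2L [646.6 -78.1  60. ]
s2R [646.8 -54.5  60. ]
s2b [659.5 -66.   60. ]
s3L [709.2 -79.2  60. ]
s3R [709.4 -55.9  60. ]
rail a [537.6 -39.5  60. ]
rail b [617.1 -41.7  60. ]
rail c [712.8 -42.3  60. ]
hinge top [5.167e+02 5.000e-01 9.500e+01]
bar post front [ 556.8 -143.    96. ]
barF c [ 560.8 -143.2   96. ]
bar mid [ 623.1 -145.1   92. ]
post rear [ 688.5 -146.3   96. ]
```

send_rows(plan=[[0,-30,-10,0,0,0],[0,-80,-20,0,0,0],[0,-130,-30,0,0,0],[0,-180,-40,0,0,0],[0,-220,-40,0,0,0],[0,-220,-40,0,0,0],[0,-220,-40,0,0,0],[0,-220,-40,0,0,0],[0,-220,-40,0,0,0],[0,-220,-40,0,0,0]])

```text
clock: 6.85
tcp_pos: [0.5203, -0.2993, 0.2398]
orientation: [0.707, -0.0, 0.707, 0.0]
wrist_force: [0.0, -0.5, -0.1]
finger_gap: 0.0852
```

```bash
python3 - <<'E'
from h import *
s=get_state();print(s['clock'],tcp()[0])
d=cam('wrist','w5.png'); f=d['frame']
import pickle; pickle.dump(d,open('w5.pkl','wb'))
cv2.imwrite('pics/w5a.png',cv2.resize(f[90:290,200:440],None,fx=3,fy=3,interpolation=cv2.INTER_CUBIC))
E
```

```text
6.85 [ 0.52029554 -0.29929708  0.23983814]
```

View pics/w5a.png

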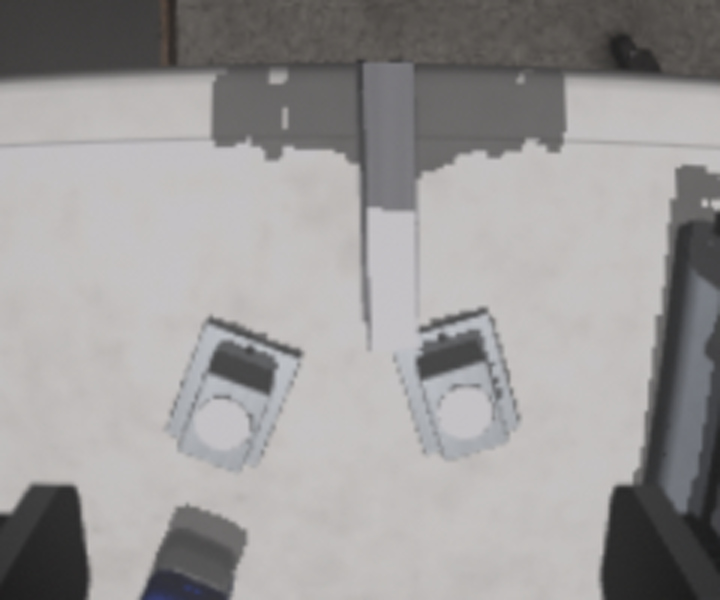

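View pics/w5.png

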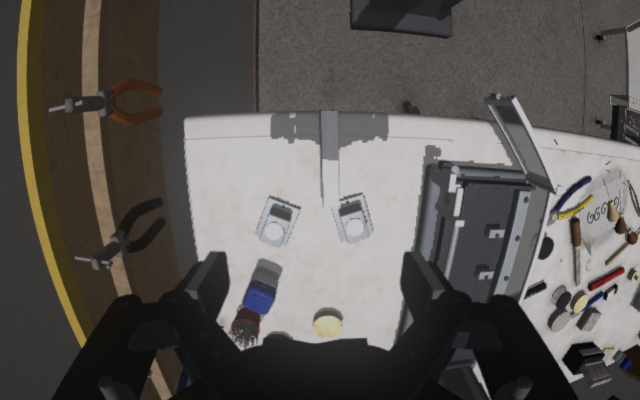

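```bash
python3 - <<'E'
from h import *
import pickle; d=pickle.load(open('w5.pkl','rb'))
g=lambda x,y,z: onz(d,200+x/3,90+y/3,z)*1000
for nm,x,y,z in [('A circ',222,424,.038),('A bossF L',208,376,.038),('A bossF R',270,393,.038),('A b R',243,468,.038),('A tl',209,322,.008),('A tr',301,354,.008),('A br',257,463,.008),('B circ',465,411,.038),('B boss FL',418,378,.038),('BbFR',482,361,.038),('B tl',397,358,.008),('B tr',486,313,.008),('B br',519,420,.008),('sh bl',371,350,.043),('sh br',415,347,.043),('sh mid l',366,208,.043),('sh mid r',415,208,.043),('sh tl',362,62,.043),('sh tr',413,62,.043),('jar f',215,520,.05)]:
    print(nm,g(x,y,z).round(1))
E
```

```text
A circ [ 592.4 -349.4   38. ]
A bossF L [ 571.7 -354.1   38. ]
A bossF R [ 578.9 -329.5   38. ]
A b R [ 612.1 -341.6   38. ]
A tl [ 558.3 -357.3    8. ]
A tr [ 572.6 -318.3    8. ]
A br [ 624.1 -338.8    8. ]
B circ [ 586.7 -251.3   38. ]
B boss FL [ 572.5 -270.7   38. ]
BbFR [ 565.4 -245.4   38. ]
B tl [ 574.4 -277.4    8. ]
B tr [ 554.4 -239.9    8. ]
B br [ 603.6 -222.6    8. ]
sh bl [ 559.1 -289.6   43. ]
sh br [ 557.9 -272.6   43. ]
sh mid l [ 503.8 -291.9   43. ]
sh mid r [ 503.7 -273.7   43. ]
sh tl [ 449.8 -293.5   43. ]
sh tr [ 449.6 -275.1   43. ]
jar f [ 630.3 -352.8   50. ]
```

```bash
python3 - <<'E'
from h import *
print(rel((.5867,-.2513,.12),np.radians(18)),rel((.5867,-.2513,.018),np.radians(18)),tcp()[1].as_matrix().round(4))
E
```

```text
(array([119.9,  48.2,  66.4]), array([-1.798e+01,  1.000e-02,  1.000e-02])) (array([221.9,  48.2,  66.4]), array([-1.798e+01,  1.000e-02,  1.000e-02])) [[ 2.e-04 -3.e-04  1.e+00]
 [-1.e-04  1.e+00  3.e-04]
 [-1.e+00 -1.e-04  2.e-04]]
```

send_rows(plan=[[30,12,17,-5,0,0],[60,24,34,-10,0,0],[90,36,50,-14,0,0],[120,48,66,-18,0,0],[150,48,66,-18,0,0],[170,48,66,-18,0,0],[170,48,66,-18,0,0],[170,48,66,-18,0,0],[170,48,66,-18,0,0],[170,48,66,-18,0,0]], claw=60, newtons=60)

```text
clock: 8.15
tcp_pos: [0.5867, -0.2525, 0.0708]
orientation: [0.699, -0.111, 0.698, 0.11]
wrist_force: [0.3, -0.5, -0.3]
finger_gap: 0.06
```

```bash
python3 - <<'E'
from h import *
s=get_state();print(s['clock'],tcp()[0],s['finger_gap'],rel((.5867,-.2513,.018),np.radians(18)))
d=cam('wrist','w6.png'); print(proj(d,(.5867,-.2513,.038)), proj(d,tcp()[0]))
E
```

```text
8.15 [ 0.58665055 -0.25249979  0.07075057] 0.06003969079869871 (array([52.7,  1.2,  0.4]), array([-0.04,  0.07,  0.07]))
[317.89130009 232.27588269] [316.55888112 256.06416576]
```

View pics/w6.png

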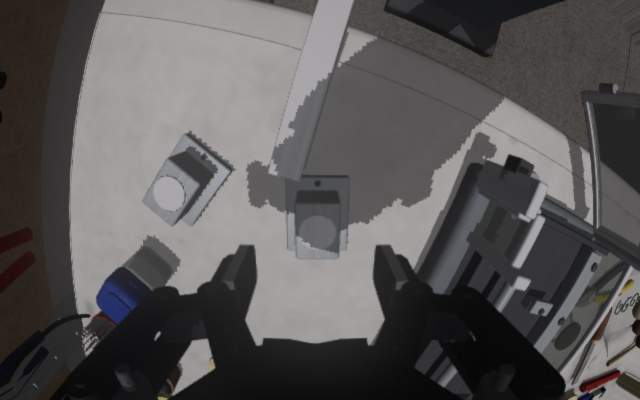

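send_rows(plan=[[20,1,0,0,0,0],[40,1,0,0,0,0],[53,1,0,0,0,0],[53,1,0,0,0,0],[53,1,0,0,0,0],[53,1,0,0,0,0],[53,1,0,0,0,0],[53,1,0,0,0,0],[53,1,0,0,0,0],[53,1,0,0,0,0]])

```text
clock: 9.45
tcp_pos: [0.5858, -0.2511, 0.0167]
orientation: [0.698, -0.11, 0.698, 0.11]
wrist_force: [0.3, 0.3, -0.6]
finger_gap: 0.06
```

send_rows(plan=[[0,0,0,0,0,0],[0,0,0,0,0,0],[0,0,0,0,0,0],[0,0,0,0,0,0],[0,0,0,0,0,0],[0,0,0,0,0,0],[-5,0,0,0,0,0],[-30,0,0,0,0,0],[-60,0,0,0,0,0],[-90,0,0,0,0,0]], claw=10, newtons=80)

```text
clock: 10.7
tcp_pos: [0.5848, -0.2505, 0.1062]
orientation: [0.698, -0.11, 0.699, 0.111]
wrist_force: [0.3, 0.6, -4.0]
finger_gap: 0.0264
```

```bash
python3 - <<'E'
from h import *
s=get_state();print(s['clock'],tcp()[0],s['finger_gap'],s['wrist_force'])
d=cam('wrist','w7.png')
E
```

```text
10.7 [ 0.58484489 -0.25054494  0.10618069] 0.026353137577305053 [ 0.25991717  0.59944279 -4.02526791]
```

View pics/w7.png

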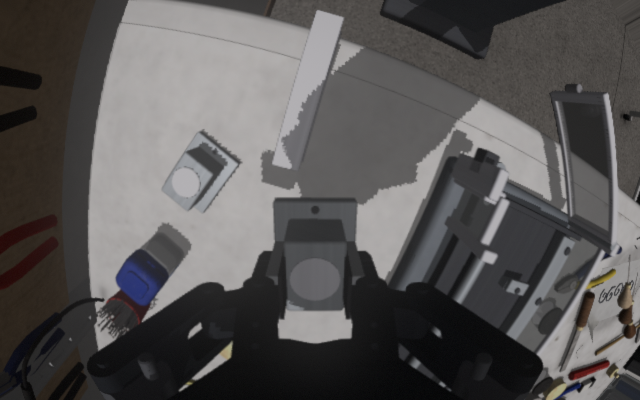

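```bash
python3 - <<'E'
from h import *
d=cam('wrist'); p,r=tcp(); c=onz(d,316,279,p[2]-.0167+.038); print('die off in tool mm',r.inv().apply(c-p)*1000)
h=-.022; print(rel((.6215,-.0747,.15),np.pi/2+h))
E
```

```text
die off in tool mm [-21.2968823    0.17744993   1.17371474]
(array([-40.7, 158. ,  87.2]), array([-7.076e+01,  4.000e-02,  3.000e-01]))
```

send_rows(plan=[[-30,0,0,-5,0,0],[-41,30,10,-15,0,0],[-41,60,25,-25,0,0],[-41,90,45,-35,0,0],[-41,120,60,-45,0,0],[-41,145,75,-55,0,0],[-41,158,87,-64,0,0.3],[-41,158,87,-70.8,0,0.3],[-41,158,87,-70.8,0,0.3],[-41,158,87,-70.8,0,0.3]])

```text
clock: 12.05
tcp_pos: [0.6192, -0.0741, 0.1464]
orientation: [0.505, -0.492, 0.507, 0.496]
wrist_force: [0.1, -0.1, -4.2]
finger_gap: 0.0263
```

```bash
python3 - <<'E'
from h import *
s=get_state();print(s['clock'],tcp()[0],s['finger_gap'],s['wrist_force'],s['joint_pos'])
h=-.022; print(rel((.6215,-.0747,.0637),np.pi/2+h))
d=cam('wrist','w8.png'); print(proj(d,(.6287,-.0658,.045)))
cv2.imwrite('pics/w8a.png',cv2.resize(d['frame'][180:350,200:440],None,fx=3,fy=3,interpolation=cv2.INTER_CUBIC))
E
```

```text
12.05 [ 0.61916622 -0.07405539  0.14640896] 0.026268729647330357 [ 0.09441698 -0.08212938 -4.19426223] [-0.24864361  0.44654611  0.03272158  1.16345822  0.00197314 -1.79566727]
(array([82.7, -2.8, -0.9]), array([-0.1 ,  0.19, -0.34]))
[303.02514795 209.27870444]
```

View pics/w8.png

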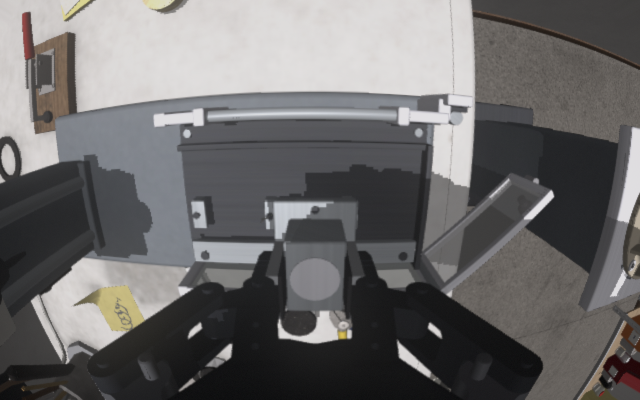

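send_rows(plan=[[20,-1,0,0,0,0],[40,-3,0,0,0,-0.3],[62,-3,-1,0,0,-0.3],[62,-3,-1,0,0,-0.3],[62,-3,-1,0,0,-0.3],[62,-3,-1,0,0,-0.3],[62,-3,-1,0,0,-0.3],[62,-3,-1,0,0,-0.3],[62,-3,-1,0,0,-0.3],[62,-3,-1,0,0,-0.3]])

```text
clock: 13.35
tcp_pos: [0.6226, -0.0749, 0.0857]
orientation: [0.506, -0.494, 0.504, 0.495]
wrist_force: [-0.2, -1.0, -3.7]
finger_gap: 0.0263
```

```bash
python3 - <<'E'
from h import *
s=get_state();print(s['clock'],tcp()[0],s['finger_gap'],s['wrist_force'])
h=-.022; print(rel((.6215,-.0747,.0637),np.pi/2+h))
for n in ['wrist','scene','side']:
    d=cam(n,n+'9.png')
    if n=='wrist': 
        cv2.imwrite('pics/w9a.png',cv2.resize(d['frame'][130:330,150:450],None,fx=2.6,fy=2.6,interpolation=cv2.INTER_CUBIC))
    else:
        cv2.imwrite('pics/%s9a.png'%n,cv2.resize(d['frame'][170:310,230:410],None,fx=4,fy=4,interpolation=cv2.INTER_CUBIC))
E
```

```text
13.35 [ 0.62256057 -0.07488192  0.08568413] 0.026255582747313516 [-0.15315481 -0.97053565 -3.73329219]
(array([22. ,  1.1,  0.1]), array([0.03, 0.17, 0.07]))
```

View pics/w9a.png

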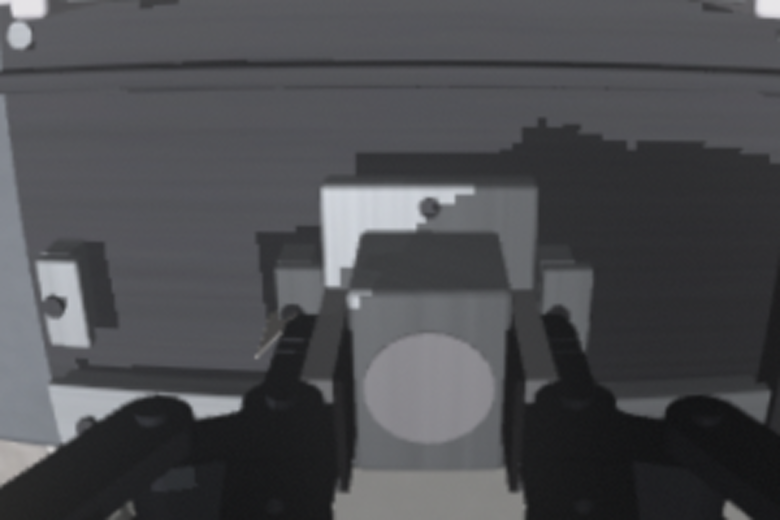

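View pics/scene9a.png

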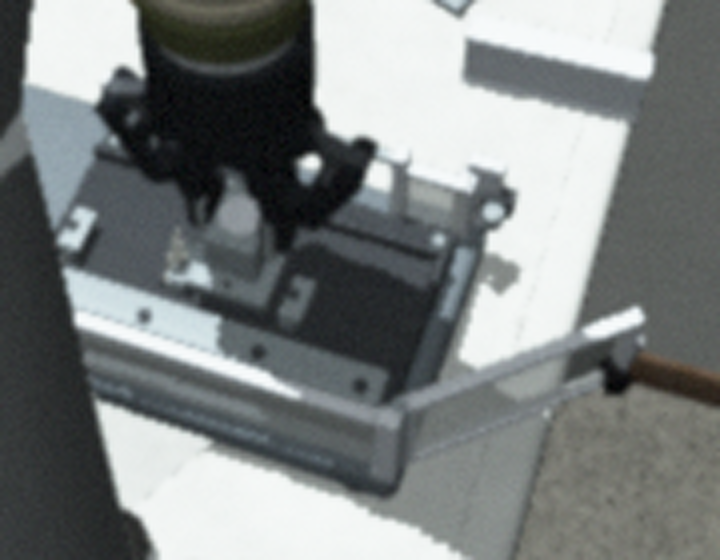

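View pics/side9a.png

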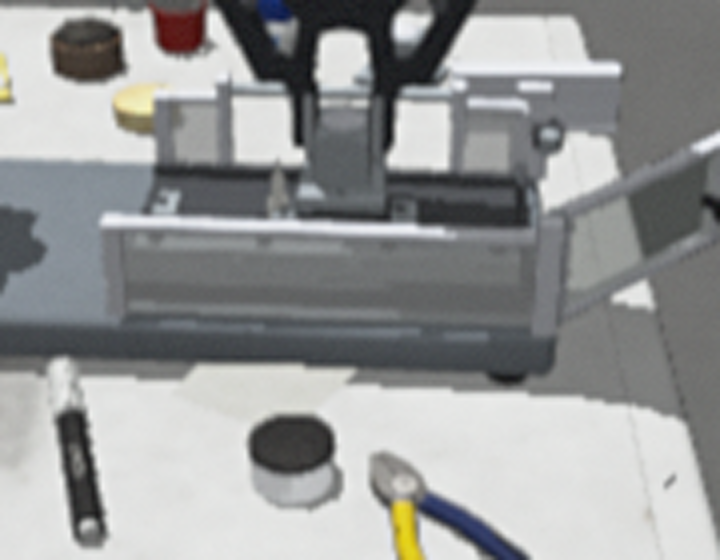

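```bash
python3 - <<'E'
from h import *
d=cam('wrist')
g=lambda x,y,z: (onz(d,150+x/2.6,130+y/2.6,z)*1000).round(1)
print('foot L',g(322,188,.077),'R',g(536,188,.077))
print('stop1 rear',g(541,268,.06),'front',g(590,268,.06)); print('stop2 rear',g(277,268,.06))
print('stop3',g(38,262,.06),g(75,258,.06))
E
```

```text
foot L [ 643.3 -102.8   77. ] R [ 600.8 -101.9   77. ]
stop1 rear [596.9 -77.1  60. ] front [585.4 -76.7  60. ]
stop2 rear [657.6 -78.3  60. ]
stop3 [719.2 -79.6  60. ] [708.5 -80.8  60. ]
```

send_rows(plan=[[5,1,0,0,0,0],[10,1,0,0,0,0],[15,1,0,0,0,0],[18,1,0,0,0,0],[20,1,0,0,0,0],[21,1,0,0,0,0],[22,1,0,0,0,0],[23,1,0,0,0,0],[24,1,0,0,0,0],[24,1,0,0,0,0]])

```text
clock: 14.8
tcp_pos: [0.6217, -0.0748, 0.0621]
orientation: [0.506, -0.494, 0.504, 0.495]
wrist_force: [-0.9, 0.6, -1.0]
finger_gap: 0.0262
```

```bash
python3 - <<'E'
from h import *
s=get_state();print(s['clock'],tcp()[0],s['finger_gap'],s['wrist_force'],s['ft_torque'])
E
```

```text
14.8 [ 0.62169224 -0.07480201  0.06205707] 0.026207902989404255 [-0.92621277  0.55405867 -0.98222129] [0.03205257 0.19031127 0.00670352]
```

send_rows(plan=[[0.5,0,0,0,0,0],[0.7,0,0,0,0,0],[0.7,0,1,0,0,0],[0.7,0,2,0,0,0],[0.7,0,4,0,0,0],[0.7,0,5,0,0,0],[0.7,0,6,0,0,0],[0.7,0,7,0,0,0],[0.7,0,8,0,0,0],[0.7,0,8,0,0,0]])

```text
clock: 16.05
tcp_pos: [0.6232, -0.0679, 0.062]
orientation: [0.507, -0.495, 0.504, 0.494]
wrist_force: [0.1, -4.0, 6.3]
finger_gap: 0.0262
```

```bash
python3 - <<'E'
from h import *
s=get_state();print(s['clock'],tcp()[0],s['finger_gap'],s['wrist_force'],s['ft_torque'])
d=cam('wrist','w10.png')
cv2.imwrite('pics/w10a.png',cv2.resize(d['frame'][130:330,150:450],None,fx=2.6,fy=2.6,interpolation=cv2.INTER_CUBIC))
E
```

```text
16.05 [ 0.62318873 -0.06791326  0.06199059] 0.026157841440355035 [ 0.12937434 -4.00654484  6.28004935] [-1.14903372  0.24840422  0.04325358]
```

View pics/w10a.png

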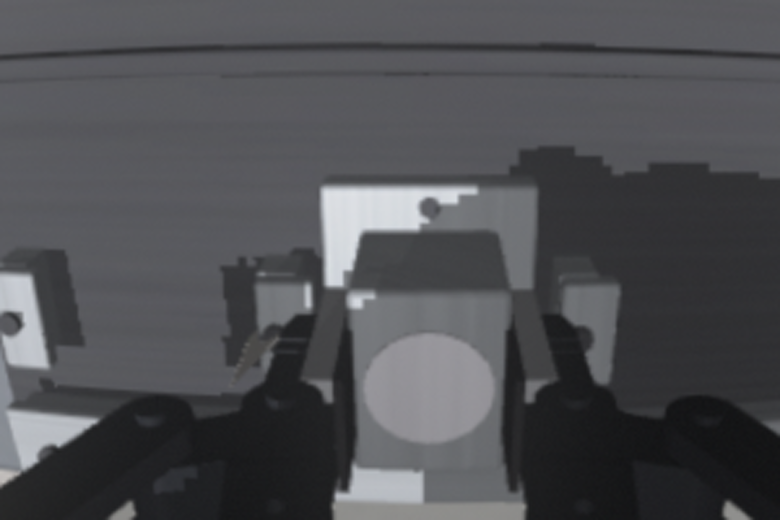

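send_rows(plan=[[0,0,0.5,0,0,0],[0,0,1,0,0,0],[0,0,1.5,0,0,0],[0,0,2,0,0,0],[0,0,2,0,0,0],[0,0,2,0,0,0],[0,0,2,0,0,0],[0,0,2,0,0,0],[0,0,2,0,0,0],[0,0,2,0,0,0]])

```text
clock: 17.35
tcp_pos: [0.6233, -0.066, 0.062]
orientation: [0.507, -0.495, 0.504, 0.494]
wrist_force: [-0.4, -3.9, 4.9]
finger_gap: 0.0264
```

```bash
python3 - <<'E'
from h import *
s=get_state();print(s['clock'],tcp()[0],s['finger_gap'],s['wrist_force'],s['ft_torque'])
E
```

```text
17.35 [ 0.62333844 -0.06597793  0.06203467] 0.026395017859016816 [-0.44844865 -3.88700642  4.86929397] [-1.02157272  0.17903688  0.03630629]
```

Still sliding (friction 4 N only). Continue.

send_rows(plan=[[0,0,0.5,0,0,0],[0,0,1,0,0,0],[0,0,1.5,0,0,0],[0,0,2,0,0,0],[0,0,2.5,0,0,0],[0,0,3,0,0,0],[0,0,3,0,0,0],[0,0,3,0,0,0],[0,0,3,0,0,0],[0,0,3,0,0,0]])

```text
clock: 18.6
tcp_pos: [0.6233, -0.0655, 0.0621]
orientation: [0.506, -0.496, 0.506, 0.492]
wrist_force: [-0.9, -12.7, 5.1]
finger_gap: 0.0262
```

```bash
python3 - <<'E'
from h import *
s=get_state();print(s['clock'],tcp()[0],s['finger_gap'],s['wrist_force'],s['ft_torque'])
E
```

```text
18.6 [ 0.62329505 -0.06547093  0.06211711] 0.02622029017592624 [ -0.86758174 -12.72814502   5.06258587] [-2.54445352  0.31885531  0.11127625]
```

send_rows(plan=[[0,0,-1.5,0,0,0],[0,-1,-1.5,0,0,0],[0,-2,-1.5,0,0,0],[0,-3,-1.5,0,0,0],[0,-4,-1.5,0,0,0],[0,-5,-1.5,0,0,0],[0,-5.5,-1.5,0,0,0],[0,-6,-1.5,0,0,0],[0,-6,-1.5,0,0,0],[0,-6,-1.5,0,0,0]])

```text
clock: 19.85
tcp_pos: [0.6236, -0.0655, 0.062]
orientation: [0.504, -0.493, 0.508, 0.495]
wrist_force: [-16.4, -8.8, 16.5]
finger_gap: 0.0264
```

```bash
python3 - <<'E'
from h import *
s=get_state();print(s['clock'],tcp()[0],s['finger_gap'],s['wrist_force'],s['ft_torque'])
E
```

```text
19.85 [ 0.62361008 -0.06553131  0.06199798] 0.026382566157864776 [-16.40820884  -8.80294157  16.51479866] [-1.80311636  3.24138026  0.11079386]
```

```bash
python3 - <<'E'
from h import *
for n in ['wrist','scene','side']:
    d=cam(n,n+'11.png')
    if n=='wrist': 
        cv2.imwrite('pics/w11a.png',cv2.resize(d['frame'][200:330,200:430],None,fx=3.4,fy=3.4,interpolation=cv2.INTER_CUBIC))
    else:
        cv2.imwrite('pics/%s11a.png'%n,cv2.resize(d['frame'][180:270,240:340],None,fx=6,fy=6,interpolation=cv2.INTER_CUBIC))
E
```

```text
(no output)
```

View pics/w11a.png

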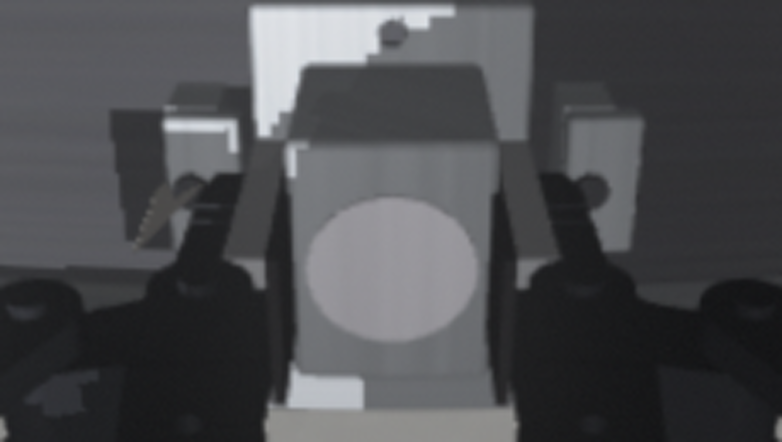

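View pics/scene11a.png

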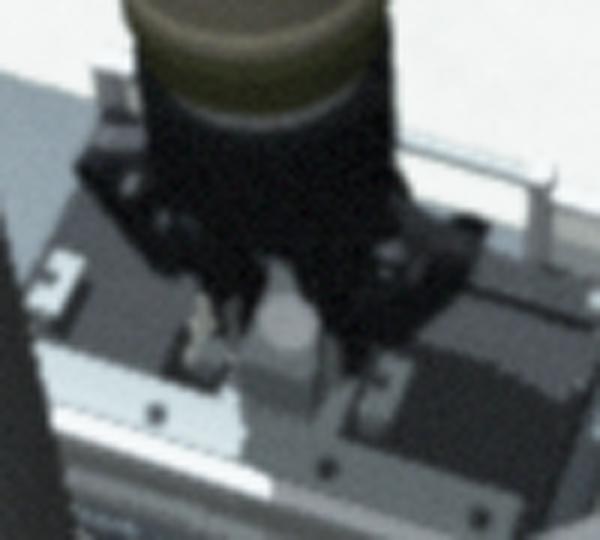

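View pics/side11a.png

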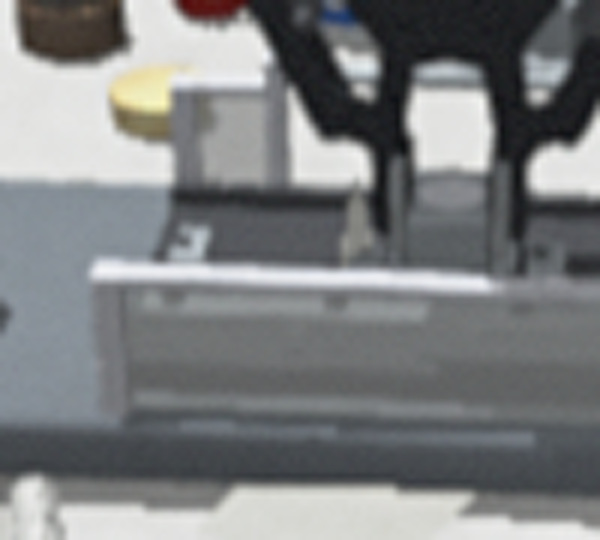

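send_rows(plan=[[0,3,0,0,0,0],[0,6,0,0,0,0],[0,6,-3,0,0,0],[0,6,-6,0,0,0],[0,6,-9,0,0,0],[0,6,-11.5,0,0,0],[0,6,-11.5,0,0,0],[-10,6,-11.5,0,0,0],[-30,6,-11.5,0,0,0],[-30,6,-11.5,0,0,0]])

```text
clock: 21.25
tcp_pos: [0.6223, -0.0749, 0.0917]
orientation: [0.507, -0.495, 0.504, 0.495]
wrist_force: [1.0, -0.4, -4.1]
finger_gap: 0.0266
```

```bash
python3 - <<'E'
from h import *
s=get_state();print(s['clock'],tcp()[0],s['finger_gap'],s['wrist_force'],s['ft_torque'])
# station1 home ~ (.5668,-.064); pre dx=-9 dy=-9
h=-.022; print(rel((.5668-.009,-.064-.009,.085),np.pi/2+h))
d=cam('wrist','w12.png')
cv2.imwrite('pics/w12a.png',cv2.resize(d['frame'][130:330,150:450],None,fx=2.6,fy=2.6,interpolation=cv2.INTER_CUBIC))
E
```

```text
21.25 [ 0.6222943  -0.0748589   0.09172102] 0.026604240932496134 [ 1.04843698 -0.4098056  -4.05105955] [-0.03954615 -0.05510717 -0.00499622]
(array([ 6.5, 64.5,  0.5]), array([0.04, 0.17, 0.16]))
```

View pics/w12a.png

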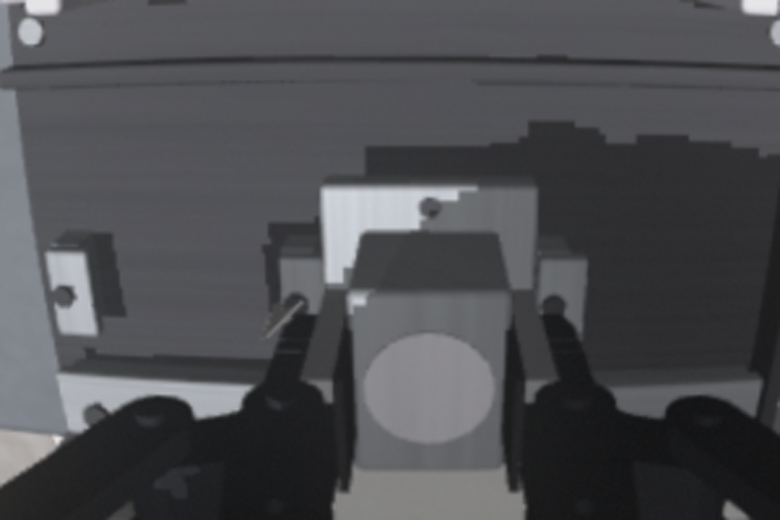

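send_rows(plan=[[0,20,0,0,0,0],[0,40,0,0,0,0],[0,58,0,0,0,0],[0,64.5,0.5,0,0.1,0.1],[4,64.5,0.5,0,0.1,0.1],[6,64.5,0.5,0,0.1,0.1],[6,64.5,0.5,0,0.1,0.1],[6,64.5,0.5,0,0.1,0.1],[6,64.5,0.5,0,0.1,0.1],[6,64.5,0.5,0,0.1,0.1]])

```text
clock: 22.55
tcp_pos: [0.5572, -0.073, 0.085]
orientation: [0.506, -0.494, 0.505, 0.495]
wrist_force: [0.6, 0.3, -3.6]
finger_gap: 0.0262
```

```bash
python3 - <<'E'
from h import *
s=get_state();print(s['clock'],tcp()[0],s['finger_gap'],s['wrist_force'],s['ft_torque'])
h=-.022; print(rel((.5668-.009,-.064-.009,.0621),np.pi/2+h))
d=cam('wrist','w13.png')
cv2.imwrite('pics/w13a.png',cv2.resize(d['frame'][130:330,150:450],None,fx=2.6,fy=2.6,interpolation=cv2.INTER_CUBIC))
E
```

```text
22.55 [ 0.55719411 -0.07300452  0.08496745] 0.026153904268798007 [ 0.55159951  0.33144914 -3.58648606] [-0.03603194  0.04670759  0.05805046]
(array([22.9, -0.6, -0. ]), array([ 0.03,  0.06, -0.02]))
```

View pics/w13a.png

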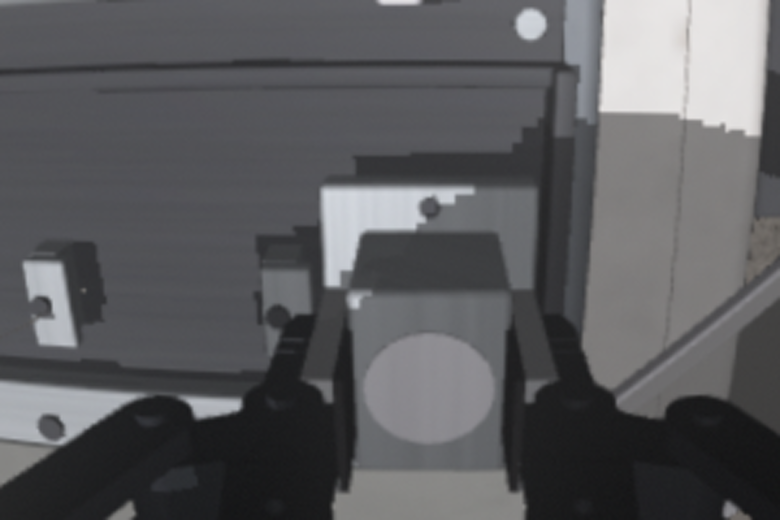

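```bash
python3 - <<'E'
from h import *
L=[]
for n in ['scene','side']:
    d=cam(n,n+'13.png'); L.append(cv2.resize(d['frame'][170:270,240:340],None,fx=4,fy=4,interpolation=cv2.INTER_CUBIC))
cv2.imwrite('pics/ss13.png',np.hstack(L))
E
```

```text
(no output)
```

View pics/ss13.png

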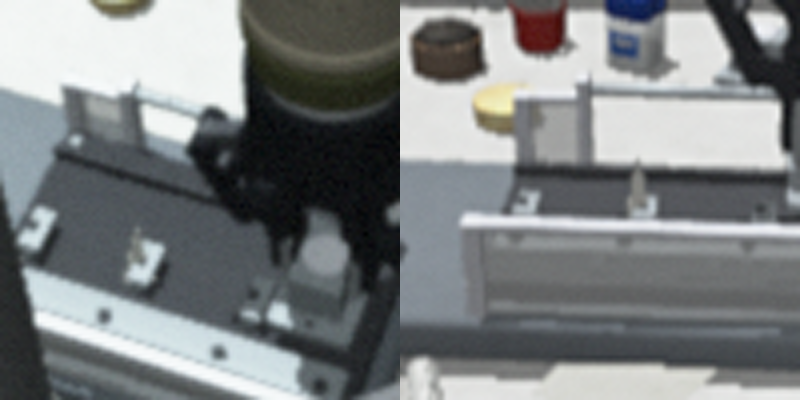

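send_rows(plan=[[10,0,0,0,0,0],[16,0,0,0,0,0],[20,0,0,0,0,0],[22,0,0,0,0,0],[23,0,0,0,0,0],[23.5,0,0,0,0,0],[23.5,0,2,0,0,0],[23.5,0,4,0,0,0],[23.5,0,6,0,0,0],[23.5,0,6,0,0,0]])

```text
clock: 23.95
tcp_pos: [0.5581, -0.0672, 0.062]
orientation: [0.506, -0.495, 0.505, 0.494]
wrist_force: [-0.3, -2.3, 1.9]
finger_gap: 0.026
```

```bash
python3 - <<'E'
from h import *
s=get_state();print(s['clock'],tcp()[0],s['finger_gap'],s['wrist_force'],s['ft_torque'])
E
```

```text
23.95 [ 0.55807216 -0.06717163  0.06196659] 0.026010158536001027 [-0.29650474 -2.29494202  1.945877  ] [-0.55036101  0.03214755  0.04174533]
```

send_rows(plan=[[0,0,1,0,0,0],[0,0,2,0,0,0],[0,0,3,0,0,0],[0,0,3.5,0,0,0],[0,0,4,0,0,0],[0,0,4.5,0,0,0],[0,0,5,0,0,0],[0,0,5,0,0,0],[0,0,5,0,0,0],[0,0,5,0,0,0]])

```text
clock: 25.2
tcp_pos: [0.5578, -0.0638, 0.062]
orientation: [0.505, -0.495, 0.506, 0.494]
wrist_force: [-0.2, -9.1, 4.0]
finger_gap: 0.0261
```

```bash
python3 - <<'E'
from h import *
s=get_state();print(s['clock'],tcp()[0],s['finger_gap'],s['wrist_force'],s['ft_torque'])
E
```

```text
25.2 [ 0.55782028 -0.06380872  0.06198757] 0.026087423761335483 [-0.23047285 -9.11871089  3.982959  ] [-1.85418671  0.0824679   0.02318988]
```

Rail contact at −63.8. Now slide to the back.

send_rows(plan=[[0,-1,-1,0,0,0],[0,-2,-1,0,0,0],[0,-3,-1,0,0,0],[0,-4,-1,0,0,0],[0,-5,-1,0,0,0],[0,-6,-1,0,0,0],[0,-6,-1,0,0,0],[0,-6,-1,0,0,0],[0,-6,-1,0,0,0],[0,-6,-1,0,0,0]])

```text
clock: 26.45
tcp_pos: [0.5581, -0.0638, 0.062]
orientation: [0.503, -0.492, 0.508, 0.496]
wrist_force: [-14.7, -7.4, 18.6]
finger_gap: 0.0265
```

```bash
python3 - <<'E'
from h import *
s=get_state();print(s['clock'],tcp()[0],s['finger_gap'],s['wrist_force'],s['ft_torque'])
E
```

```text
26.45 [ 0.55812055 -0.06380864  0.06202561] 0.02650834482693438 [-14.70885808  -7.35744977  18.62368549] [-1.49481885  3.13724026  0.04731141]
```

send_rows(plan=[[-0.5,0,-1,0,0,0],[-1,0,-1.5,0,0,0],[-1.3,0,-1.5,0,0,0],[-1.3,0,-1.5,0,0,0],[-1.3,0,-1.5,0,0,0],[-1.3,0,-1.5,0,0,0],[-1.3,0,-1.5,0,0,0],[-1.3,0,-1.5,0,0,0],[-1.3,0,-1.5,0,0,0],[-1.3,0,-1.5,0,0,0]])

```text
clock: 27.7
tcp_pos: [0.5588, -0.0639, 0.062]
orientation: [0.504, -0.492, 0.507, 0.497]
wrist_force: [-9.7, -4.1, 10.3]
finger_gap: 0.0264
```

```bash
python3 - <<'E'
from h import *
s=get_state();print(s['clock'],tcp()[0],s['finger_gap'],s['wrist_force'],s['ft_torque'])
print(tcp()[1].as_matrix().round(4))
E
```

```text
27.7 [ 0.55879635 -0.06390119  0.06203809] 0.026419723367839626 [-9.68511428 -4.07565087 10.31374339] [-0.70610779  2.00853756 -0.0132506 ]
[[-0.0086 -0.9997  0.0218]
 [ 0.002   0.0218  0.9998]
 [-1.      0.0087  0.0018]]
```

send_rows(plan=[[-0.4,0,0,0,0,0],[-0.8,0,0,0,0,0],[-0.8,0,0,0,0,0],[-0.8,-1,0,0,0,0],[-0.8,-2,0,0,0,0],[-0.8,-2,0,0,0,0],[-0.8,-2,0,0,0,0],[-0.8,-2,0,0,0,0],[-0.8,-2,0,0,0,0],[-0.8,-2,0,0,0,0]])

```text
clock: 28.95
tcp_pos: [0.5616, -0.064, 0.0621]
orientation: [0.504, -0.492, 0.507, 0.497]
wrist_force: [-5.8, -3.6, 1.9]
finger_gap: 0.0262
```

```bash
python3 - <<'E'
from h import *
s=get_state();print(s['clock'],tcp()[0],s['finger_gap'],s['wrist_force'],s['ft_torque'])
print(tcp()[1].as_matrix().round(4))
E
```

```text
28.95 [ 0.56157964 -0.06395024  0.06207159] 0.026154716672818018 [-5.82972343 -3.63804382  1.85959867] [-0.78724301  1.23977844  0.01326404]
[[-0.0076 -0.9997  0.0218]
 [ 0.0022  0.0218  0.9998]
 [-1.      0.0077  0.002 ]]
```

send_rows(plan=[[-0.3,-1,0,0,0,0],[-0.3,-2,0,0,0,0],[-0.3,-3,0,0,0,0],[-0.3,-4,0,0,0,0],[-0.3,-5,0,0,0,0],[-0.3,-5,0,0,0,0],[-0.3,-5,0,0,0,0],[-0.3,-5,0,0,0,0],[-0.3,-5,0,0,0,0],[-0.3,-5,0,0,0,0]])

```text
clock: 30.2
tcp_pos: [0.5668, -0.0641, 0.0625]
orientation: [0.504, -0.492, 0.507, 0.497]
wrist_force: [-8.7, -3.6, -1.1]
finger_gap: 0.0263
```

```bash
python3 - <<'E'
from h import *
s=get_state();print(s['clock'],tcp()[0],s['finger_gap'],s['wrist_force'],s['ft_torque'])
print(tcp()[1].as_matrix().round(4))
E
```

```text
30.2 [ 0.56682162 -0.06410532  0.06253041] 0.02634828874280186 [-8.66068128 -3.62075559 -1.09372357] [-0.65575389  1.73315075 -0.02444539]
[[-0.0073 -0.9997  0.0217]
 [ 0.0022  0.0217  0.9998]
 [-1.      0.0073  0.002 ]]
```

send_rows(plan=[[0.3,-1,0,0,0,0],[0.3,-2,0,0,0,0],[0.3,-2,1,0,0,0],[0.3,-2,2,0,0,0],[0.3,-2,2,0,0,0],[0.3,-2,2,0,0,0],[0.3,-2,2,0,0,0],[0.3,-2,2,0,0,0],[0.3,-2,2,0,0,0],[0.3,-2,2,0,0,0]])

```text
clock: 31.45
tcp_pos: [0.5669, -0.064, 0.0625]
orientation: [0.503, -0.492, 0.509, 0.496]
wrist_force: [-15.2, -9.1, 4.5]
finger_gap: 0.0263
```

```bash
python3 - <<'E'
from h import *
s=get_state();print(s['clock'],tcp()[0],s['finger_gap'],s['wrist_force'],s['ft_torque'])
print(tcp()[1].as_matrix().round(4))
d=cam('wrist','w14.png')
cv2.imwrite('pics/w14a.png',cv2.resize(d['frame'][180:330,200:430],None,fx=3.4,fy=3.4,interpolation=cv2.INTER_CUBIC))
E
```

```text
31.45 [ 0.56693874 -0.06402032  0.06252035] 0.026267597348837723 [-15.24115083  -9.12522167   4.45668336] [-1.87047731  3.12184845  0.02555366]
[[-0.0109 -0.9997  0.023 ]
 [-0.0017  0.0231  0.9997]
 [-0.9999  0.0109 -0.0019]]
```

View pics/w14a.png

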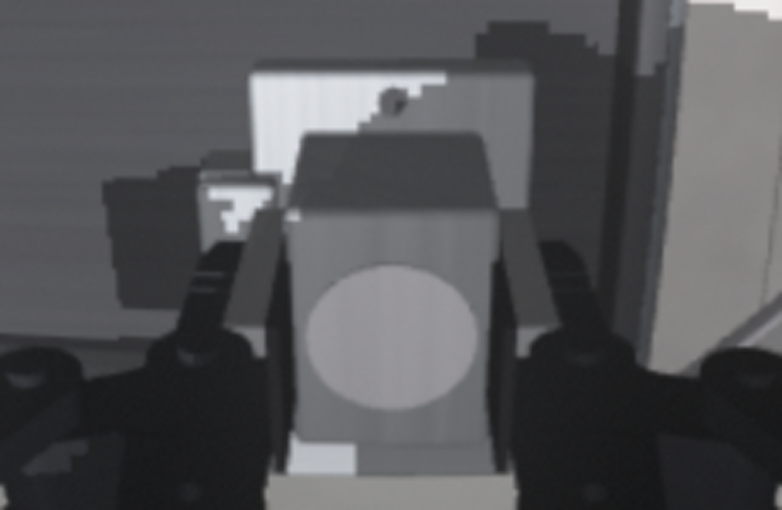

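send_rows(plan=[[0,2,-0.5,0,0,0],[0,3,-1,0,0,0],[0,3.5,-1,0,0,0],[0,3.5,-1,0,0,0],[0,3.5,-1,0,0,0],[0,3.5,-1,0,0,0],[0,3.5,-1,0,0,0],[0,3.5,-1,0,0,0],[0,3.5,-1,0,0,0],[0,3.5,-1,0,0,0]])

```text
clock: 32.75
tcp_pos: [0.5668, -0.0641, 0.0624]
orientation: [0.504, -0.493, 0.507, 0.496]
wrist_force: [-5.2, -4.8, -4.4]
finger_gap: 0.0261
```

send_rows(plan=[[0,0,0,0,0,0],[0,0,0,0,0,0],[0,0,0,0,0,0],[0,0,0,0,0,0],[-5,0,0,0,0,0],[-15,0,0,0,0,0],[-40,0,0,0,0,0],[-80,0,0,0,0,0],[-100,0,-40,0,0,0],[-100,0,-80,0,0,0]], claw=50)

```text
clock: 34.0
tcp_pos: [0.5688, -0.1449, 0.1669]
orientation: [0.506, -0.496, 0.504, 0.494]
wrist_force: [0.7, 0.2, 0.3]
finger_gap: 0.0498
```

```bash
python3 - <<'E'
from h import *
s=get_state();print(s['clock'],tcp()[0],s['finger_gap'],s['wrist_force'],s['ft_torque'])
d=cam('wrist','w15.png'); import pickle; pickle.dump(d,open('w15.pkl','wb'))
cv2.imwrite('pics/w15a.png',cv2.resize(d['frame'][180:330,200:430],None,fx=3.4,fy=3.4,interpolation=cv2.INTER_CUBIC))
L=[]
for n in ['scene','side']:
    d=cam(n,n+'15.png'); L.append(cv2.resize(d['frame'][170:270,240:340],None,fx=4,fy=4,interpolation=cv2.INTER_CUBIC))
cv2.imwrite('pics/ss15.png',np.hstack(L))
E
```

```text
34.0 [ 0.56880453 -0.14485642  0.16691593] 0.049802119756823804 [0.65364267 0.22533188 0.31865139] [-0.04952814  0.0028665   0.00012906]
```

View pics/w15.png

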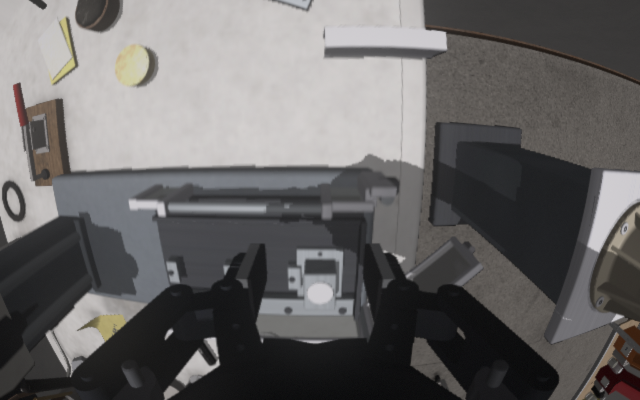

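View pics/ss15.png

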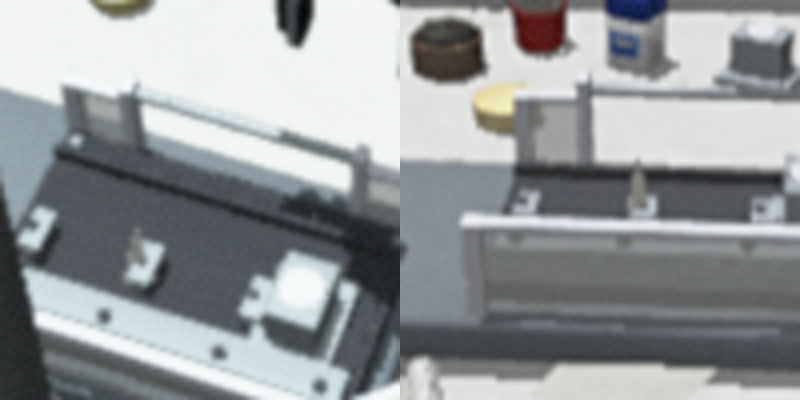

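```bash
python3 - <<'E'
from h import *
a=cam('scene'); b=cam('side')
def tri(u1,u2):
    r1,r2=ray(a,*u1),ray(b,*u2); A=np.stack([r1,-r2],1); t=np.linalg.lstsq(A,b['C']-a['C'],rcond=None)[0]
    return ((a['C']+r1*t[0])*1000).round(1),((b['C']+r2*t[1])*1000).round(1)
print(tri((273.2,228),(299.5,210.5)))
print(tri((273.7,236),(299.5,220)))
for n,f in [('scene',a['frame']),('side',b['frame'])]:
    pass
cv2.imwrite('pics/sp.png',np.hstack([cv2.resize(a['frame'][215:250,255:305],None,fx=8,fy=8,interpolation=cv2.INTER_CUBIC),cv2.resize(b['frame'][200:235,275:325],None,fx=8,fy=8,interpolation=cv2.INTER_CUBIC)]))
print(rel((.5924-.03,-.3494,.2),np.radians(-20)), get_state()['joint_pos'])
E
```

```text
(array([657.3, -65.9,  83.9]), array([655.7, -65.7,  83.3]))
(array([655.1, -59. ,  64.5]), array([655.5, -59. ,  64.7]))
(array([ -36.7,   -0. , -205.8]), array([ 1.0874e+02,  4.0000e-02, -1.1000e-01])) [-3.86034959e-01  3.59785870e-01 -5.50092249e-02  1.15706885e+00
  1.36017025e-03 -1.93480389e+00]
```

View pics/sp.png

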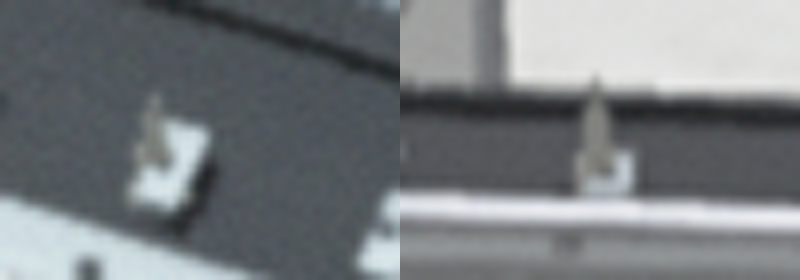

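```bash
python3 - <<'E'
from h import *
import pickle; d=pickle.load(open('w5.pkl','rb'))
g=lambda x,y,z: (onz(d,200+x/3,90+y/3,z)*1000).round(1)
print(g(185,505,0),g(245,535,0),g(172,535,0),g(160,572,.05),g(232,597,.05))
a=cam('scene');b=cam('side'); 
cv2.imwrite('pics/jar.png',np.hstack([cv2.resize(a['frame'][120:200,270:370],None,fx=4,fy=4,interpolation=cv2.INTER_CUBIC),cv2.resize(b['frame'][150:230,270:370],None,fx=4,fy=4,interpolation=cv2.INTER_CUBIC)]))
E
```

```text
[ 650.3 -374.5    0. ] [ 665.9 -346.8    0. ] [ 666.8 -382.     0. ] [ 656.4 -378.1   50. ] [ 668.2 -347.8   50. ]
```

View pics/jar.png

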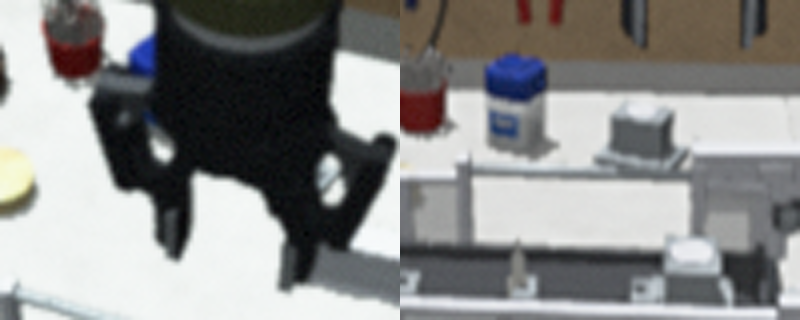

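```bash
python3 - <<'E'
from h import *
print(rel((.5924,-.3494,.075),np.radians(70)))
E
```

```text
(array([  88. ,  -29.8, -206.1]), array([18.82,  0.09, -0.07]))
```

send_rows(plan=[[0,-5,-40,4,0,0],[0,-12,-85,8,0,0],[15,-20,-130,13,0,0],[40,-26,-175,18.8,0,0],[70,-30,-206,18.8,0,0],[88,-30,-206,18.8,0,0],[88,-30,-206,18.8,0,0],[88,-30,-206,18.8,0,0],[88,-30,-206,18.8,0,0],[88,-30,-206,18.8,0,0]], claw=60)

```text
clock: 35.6
tcp_pos: [0.5933, -0.35, 0.0765]
orientation: [0.58, -0.406, 0.579, 0.405]
wrist_force: [0.3, -0.1, -0.1]
finger_gap: 0.06
```

```bash
python3 - <<'E'
from h import *
s=get_state();print(s['clock'],tcp()[0],s['finger_gap'],rel((.5924,-.3494,.0172),np.radians(70)))
d=cam('wrist','w16.png'); print(proj(d,(.5924,-.3494,.038)), proj(d,tcp()[0]))
E
```

```text
35.6 [ 0.59329759 -0.35004233  0.07649535] 0.05997059387756517 (array([59.3,  1.1,  0.3]), array([0.01, 0.03, 0.06]))
[317.21038197 229.55630828] [315.86982541 257.09015774]
```

View pics/w16.png

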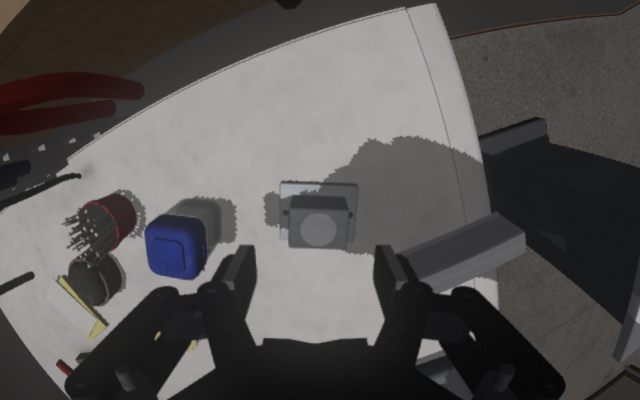

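send_rows(plan=[[20,1,0,0,0,0],[40,1,0,0,0,0],[59,1,0,0,0,0],[59,1,0,0,0,0],[59,1,0,0,0,0],[59,1,0,0,0,0],[59,1,0,0,0,0],[59,1,0,0,0,0],[59,1,0,0,0,0],[59,1,0,0,0,0]])

```text
clock: 36.9
tcp_pos: [0.5916, -0.3499, 0.0161]
orientation: [0.579, -0.405, 0.579, 0.406]
wrist_force: [0.7, 0.4, -0.6]
finger_gap: 0.0601
```

send_rows(plan=[[0,0,0,0,0,0],[0,0,0,0,0,0],[0,0,0,0,0,0],[0,0,0,0,0,0],[0,0,0,0,0,0],[0,0,0,0,0,0],[-5,0,0,0,0,0],[-40,0,0,0,0,0],[-80,0,0,0,0,0],[-130,0,0,0,0,0]], claw=10, newtons=80)

```text
clock: 38.15
tcp_pos: [0.5905, -0.349, 0.1447]
orientation: [0.579, -0.403, 0.58, 0.408]
wrist_force: [0.5, -0.2, -3.9]
finger_gap: 0.0367
```

```bash
python3 - <<'E'
from h import *
s=get_state();print(s['clock'],tcp()[0],s['finger_gap'],s['wrist_force'])
d=cam('wrist','w17.png')
h=-.022; print(rel((.6287-.007,-.0658-.009,.15),h))
E
```

```text
38.15 [ 0.59048259 -0.34901846  0.14466233] 0.03669261934377341 [ 0.45990086 -0.21356809 -3.89033541]
(array([  3.2,  68.2, 269.4]), array([71.24,  0.16,  0.34]))
```

View pics/w17.png

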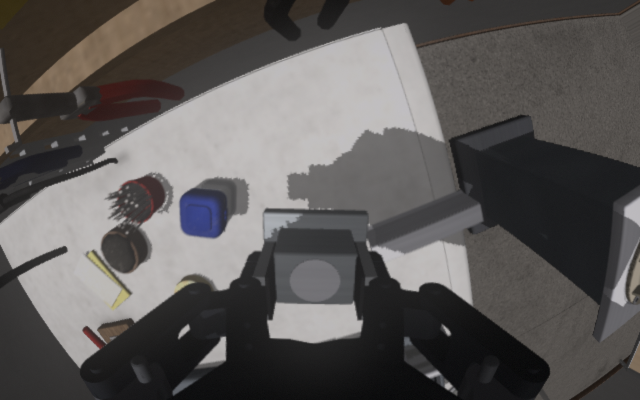

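send_rows(plan=[[-10,5,30,8,0,0],[-10,10,65,18,0,0],[-10,20,100,28,0,0],[-10,30,140,38,0,0],[-8,40,180,48,0,0],[-5,52,220,58,0,0],[0,62,250,66,0,0],[3,68,269,71.2,0.1,0.3],[3,68,269,71.2,0.1,0.3],[3,68,269,71.2,0.1,0.3]])

```text
clock: 39.45
tcp_pos: [0.6197, -0.0744, 0.1427]
orientation: [0.705, 0.009, 0.709, -0.006]
wrist_force: [-0.5, -0.5, -3.2]
finger_gap: 0.0362
```

```bash
python3 - <<'E'
from h import *
s=get_state();print(s['clock'],tcp()[0],s['finger_gap'],s['wrist_force'])
d=cam('wrist','w18.png');p,r=tcp(); print(r.inv().apply(onz(d,315,282,p[2]-.0161+.038)-p)*1000)
h=-.022; print(rel((.6287-.007,-.0658-.009,.085),h))
cv2.imwrite('pics/w18a.png',cv2.resize(d['frame'][100:320,200:430],None,fx=2.7,fy=2.7,interpolation=cv2.INTER_CUBIC))
E
```

```text
39.45 [ 0.61973648 -0.07435752  0.14272228] 0.03616919471547439 [-0.5016007  -0.53349972 -3.24991862]
[-21.91150036  -0.28870765   1.88767653]
(array([58. , -0.3,  2.2]), array([ 0.03, -0.3 , -0.23]))
```

View pics/w18a.png

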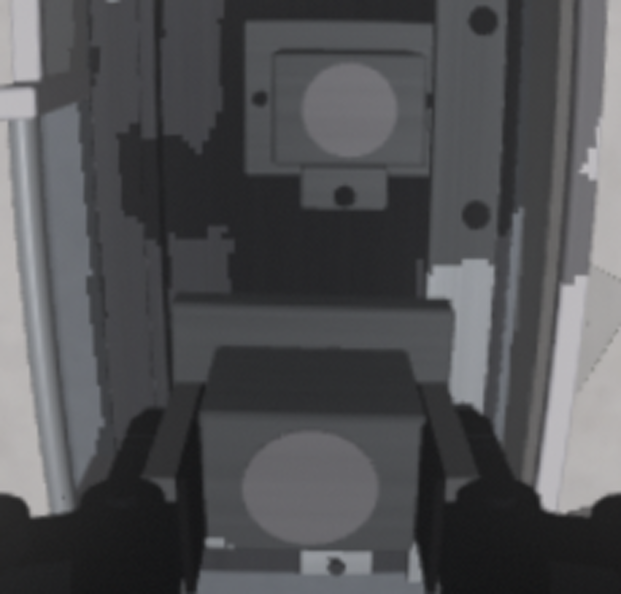

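```bash
python3 - <<'E'
from h import *
d=cam('wrist')
g=lambda x,y,z: (onz(d,200+x/2.7,100+y/2.7,z)*1000).round(1)
print('circ',g(349,110,.083),'foot fl',g(245,22,.053),'foot rl',g(247,173,.053),'stop1',g(303,207,.06),g(386,207,.06),'lipfront',g(303,170,.06))
E
```

```text
circ [567.4 -64.5  83. ] foot fl [545.2 -91.3  53. ] foot rl [587.8 -92.1  53. ] stop1 [596.5 -76.4  60. ] [597.  -53.4  60. ] lipfront [586.1 -76.2  60. ]
```

send_rows(plan=[[15,0,0,0,0,0],[35,0,0,0,0,0],[50,0,0,0,0,0],[57,0,0,0,-0.3,-0.2],[57,0,0,0,-0.3,-0.2],[57,0,0,0,-0.3,-0.2],[57,0,0,0,-0.3,-0.2],[57,0,0,0,-0.3,-0.2],[57,0,0,0,-0.3,-0.2],[57,0,0,0,-0.3,-0.2]])

```text
clock: 40.8
tcp_pos: [0.6197, -0.0738, 0.0865]
orientation: [0.707, 0.008, 0.707, -0.007]
wrist_force: [0.0, 0.4, -3.7]
finger_gap: 0.0368
```

```bash
python3 - <<'E'
from h import *
s=get_state();print(s['clock'],tcp()[0],s['finger_gap'],s['wrist_force'])
d=cam('wrist','w19.png')
h=-.022; print(rel((.6287-.007-.0015,-.0658-.009,.0614),h))
cv2.imwrite('pics/w19a.png',cv2.resize(d['frame'][100:320,200:430],None,fx=2.7,fy=2.7,interpolation=cv2.INTER_CUBIC))
L=[]
for n in ['scene','side']:
    d=cam(n,n+'19.png'); L.append(cv2.resize(d['frame'][170:270,240:340],None,fx=4,fy=4,interpolation=cv2.INTER_CUBIC))
cv2.imwrite('pics/ss19.png',np.hstack(L))
E
```

```text
40.8 [ 0.61972928 -0.07375405  0.08652686] 0.03676391679425298 [ 0.04993847  0.44598421 -3.71984098]
(array([25.1, -1. ,  0.5]), array([ 0.03,  0.04, -0.04]))
```

View pics/w19a.png

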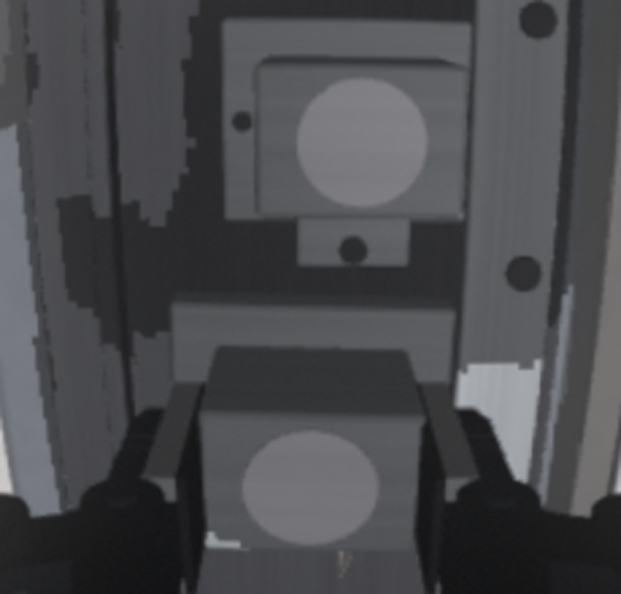

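View pics/ss19.png

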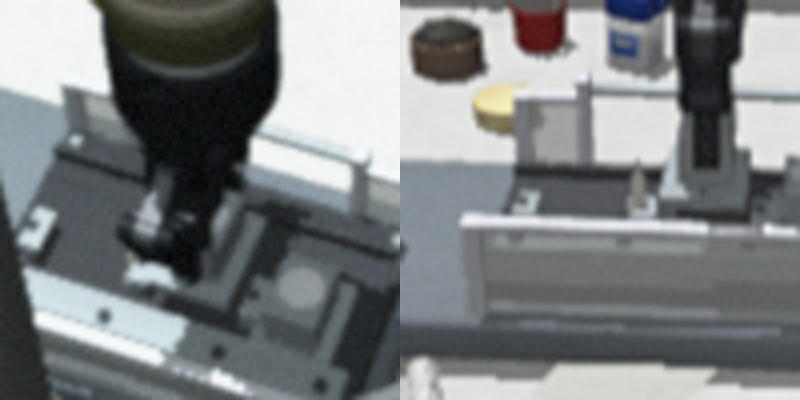

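send_rows(plan=[[10,0,0,0,0,0],[16,0,0,0,0,0],[20,0,0,0,0,0],[22,0,0,0,0,0],[23.5,0,0,0,0,0],[24.5,0,0,0,0,0],[25,0,0,0,0,0],[25.2,0,0,0,0,0],[25.2,0,0,0,0,0],[25.2,0,0,0,0,0]])

```text
clock: 42.2
tcp_pos: [0.6198, -0.0738, 0.0616]
orientation: [0.707, 0.008, 0.707, -0.007]
wrist_force: [-2.0, 0.5, -0.8]
finger_gap: 0.0366
```

```bash
python3 - <<'E'
from h import *
s=get_state();print(s['clock'],tcp()[0],s['finger_gap'],s['wrist_force'],s['ft_torque'])
E
```

```text
42.2 [ 0.61983503 -0.07379256  0.06158126] 0.03656570200305344 [-2.02676669  0.46615384 -0.78348951] [ 0.02132461  0.18532992 -0.02920886]
```

send_rows(plan=[[0,1,0,0,0,0],[0,2,0,0,0,0],[0,3,0,0,0,0],[0,4,0,0,0,0],[0,5,0,0,0,0],[0,6,0,0,0,0],[0,7,0,0,0,0],[0,8,0,0,0,0],[0,9,0,0,0,0],[0,9,0,0,0,0]])

```text
clock: 43.45
tcp_pos: [0.6202, -0.0652, 0.0615]
orientation: [0.707, 0.008, 0.707, -0.008]
wrist_force: [-0.9, -5.0, 2.0]
finger_gap: 0.0367
```

```bash
python3 - <<'E'
from h import *
s=get_state();print(s['clock'],tcp()[0],s['finger_gap'],s['wrist_force'],s['ft_torque'])
E
```

```text
43.45 [ 0.6201658  -0.06522533  0.0615485 ] 0.03667149999744329 [-0.86690434 -5.0192385   1.98540294] [-0.96022847  0.00433563  0.07292812]
```

send_rows(plan=[[0,1,0,0,0,0],[0,2,0,0,0,0],[0,3,0,0,0,0],[0,3,0,0,0,0],[0,3,0,0,0,0],[0,3,0,0,0,0],[-0.4,1.5,0,0,0,0],[-0.4,1.5,1,0,0,0],[-0.4,1.5,2,0,0,0],[-0.4,1.5,2,0,0,0]])

```text
clock: 44.7
tcp_pos: [0.6202, -0.0651, 0.0616]
orientation: [0.706, 0.007, 0.708, -0.009]
wrist_force: [-5.2, -8.8, 4.0]
finger_gap: 0.0361
```

```bash
python3 - <<'E'
from h import *
s=get_state();print(s['clock'],tcp()[0],s['finger_gap'],s['wrist_force'],s['ft_torque'])
E
```

```text
44.7 [ 0.62024046 -0.06506222  0.06163487] 0.036088169504965864 [-5.18232161 -8.82926217  4.04264712] [-1.91710113  1.00696343  0.14874181]
```

send_rows(plan=[[-0.4,-0.8,0,0,0,0],[-0.8,-0.8,0,0,0,0],[-1,-0.8,1,0,0,0],[-1,-0.8,2,0,0,0],[-1,-0.8,3,0,0,0],[-1,-0.8,4,0,0,0],[-1,-0.8,4,0,0,0],[-1,-0.8,4,0,0,0],[-1,-0.8,4,0,0,0],[-1,-0.8,4,0,0,0]])

```text
clock: 45.95
tcp_pos: [0.6215, -0.0651, 0.0618]
orientation: [0.704, 0.007, 0.71, -0.008]
wrist_force: [-10.3, -8.0, 6.0]
finger_gap: 0.0363
```

```bash
python3 - <<'E'
from h import *
s=get_state();print(s['clock'],tcp()[0],s['finger_gap'],s['wrist_force'],s['ft_torque'])
E
```

```text
45.95 [ 0.62149824 -0.06508237  0.06178432] 0.03630901797301053 [-10.3306774   -8.03240762   5.9545797 ] [-1.57025867  2.05977247  0.30923486]
```

send_rows(plan=[[-0.4,-1,0,0,0,0],[-0.7,-2,0,0,0,0],[-0.7,-2,1,0,0,0],[-0.7,-2,2,0,0,0],[-0.7,-2,3,0,0,0],[-0.7,-2,3,0,0,0],[-0.7,-2,3,0,0,0],[-0.7,-2,3,0,0,0],[-0.7,-2,3,0,0,0],[-0.7,-2,3,0,0,0]])

```text
clock: 47.2
tcp_pos: [0.6276, -0.0655, 0.0628]
orientation: [0.706, 0.008, 0.708, -0.007]
wrist_force: [-5.1, 1.7, -4.8]
finger_gap: 0.0368
```

```bash
python3 - <<'E'
from h import *
s=get_state();print(s['clock'],tcp()[0],s['finger_gap'],s['wrist_force'],s['ft_torque'])
print(tcp()[1].as_matrix().round(4))
E
```

```text
47.2 [ 0.62764166 -0.0655423   0.06275676] 0.0367882510529752 [-5.07383944  1.65749375 -4.82177535] [0.32740105 1.06981501 0.08218451]
[[-0.0018  0.0211  0.9998]
 [ 0.0019  0.9998 -0.0211]
 [-1.      0.0019 -0.0019]]
```

send_rows(plan=[[0.5,0,0,0,0,0],[1,0,0,0,0,0],[1,0,2,0,0,0],[1,0,3,0,0,0],[1,1,3,0,0,0],[1,2,3,0,0,0],[1,3,3,0,0,0],[1,4,3,0,0,0],[1,4,3,0,0,0],[1,4,3,0,0,0]])

```text
clock: 48.45
tcp_pos: [0.6279, -0.0653, 0.0621]
orientation: [0.705, 0.007, 0.71, -0.01]
wrist_force: [-13.9, -8.5, 1.6]
finger_gap: 0.0363
```

```bash
python3 - <<'E'
from h import *
s=get_state();print(s['clock'],tcp()[0],s['finger_gap'],s['wrist_force'],s['ft_torque'])
print(tcp()[1].as_matrix().round(4))
E
```

```text
48.45 [ 0.62788501 -0.06528574  0.06205838] 0.03628941959114938 [-13.89445424  -8.50512051   1.645847  ] [-2.01956259  2.96254956  0.08948328]
[[-0.0072  0.0241  0.9997]
 [-0.0049  0.9997 -0.0242]
 [-1.     -0.0051 -0.0071]]
```

Firm on both faces. Relax and release.

send_rows(plan=[[0,-1,-2,0,0,0],[0,-1.5,-3,0,0,0],[0,-1.5,-3,0,0,0],[0,-1.5,-3,0,0,0],[0,-1.5,-3,0,0,0],[0,-1.5,-3,0,0,0],[0,-1.5,-3,0,0,0],[0,-1.5,-3,0,0,0],[0,-1.5,-3,0,0,0],[0,-1.5,-3,0,0,0]])

```text
clock: 49.7
tcp_pos: [0.6277, -0.0654, 0.062]
orientation: [0.706, 0.007, 0.708, -0.009]
wrist_force: [-6.6, -5.6, -3.8]
finger_gap: 0.0365
```

send_rows(plan=[[0,0,0,0,0,0],[0,0,0,0,0,0],[0,0,0,0,0,0],[0,0,0,0,0,0],[-5,0,0,0,0,0],[-15,0,0,0,0,0],[-40,0,0,0,0,0],[-80,0,0,0,0,0],[-120,0,-20,0,0,0],[-140,0,-40,0,0,0]], claw=56)

```text
clock: 50.95
tcp_pos: [0.5897, -0.0633, 0.2058]
orientation: [0.709, 0.007, 0.705, -0.008]
wrist_force: [-0.2, 0.1, 0.2]
finger_gap: 0.0561
```

```bash
python3 - <<'E'
from h import *
s=get_state();print(s['clock'],tcp()[0],s['finger_gap'],s['wrist_force'],s['ft_torque'])
d=cam('wrist','w20.png'); import pickle; pickle.dump(d,open('w20.pkl','wb'))
cv2.imwrite('pics/w20a.png',cv2.resize(d['frame'][110:300,220:420],None,fx=3,fy=3,interpolation=cv2.INTER_CUBIC))
d=cam('scene','s20.png');d=cam('side','d20.png')
E
```

```text
50.95 [ 0.58973234 -0.06326882  0.2057844 ] 0.0561408236512896 [-0.21499484  0.09961509  0.23323682] [-0.00633914  0.00371253  0.02511323]
```

View pics/w20a.png

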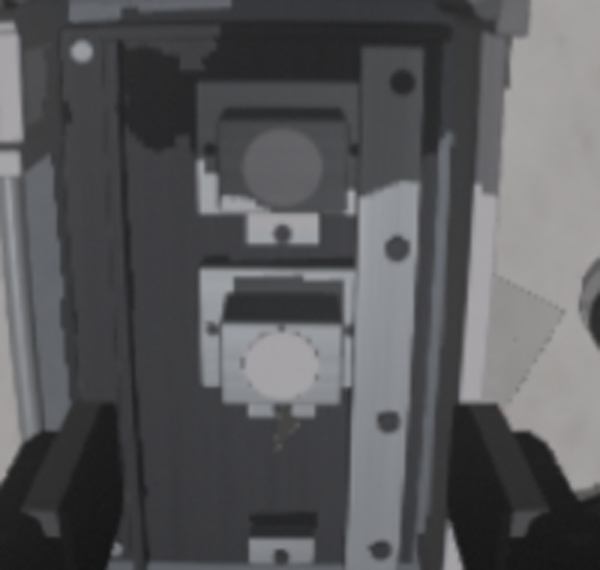

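View pics/s20.png

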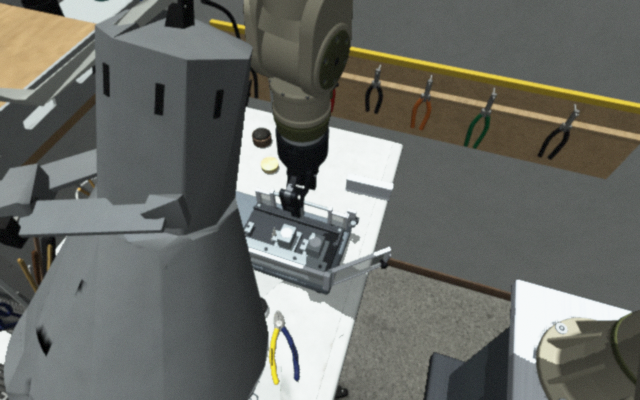

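View pics/d20.png

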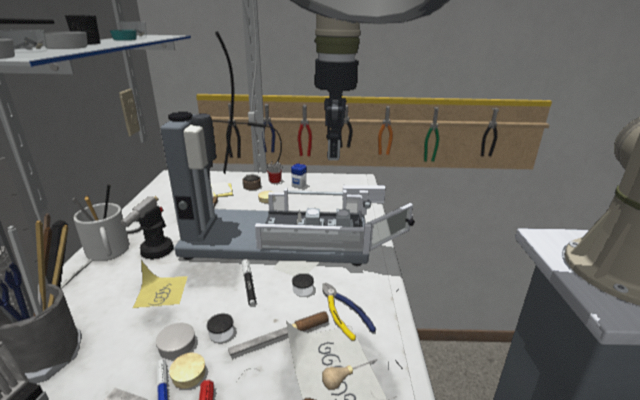

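View pics/w20.png

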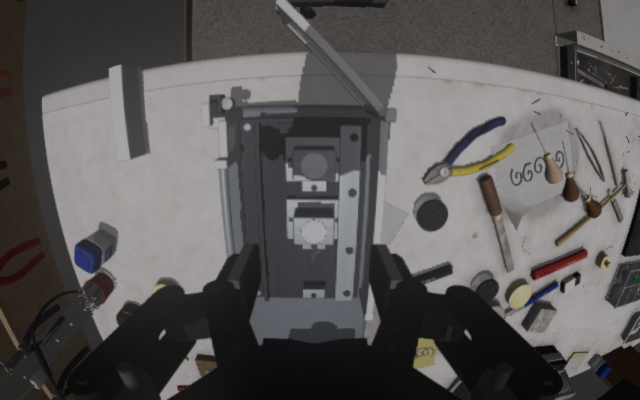

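```bash
python3 - <<'E'
from h import *
import pickle; d=pickle.load(open('w20.pkl','rb'))
g=lambda x,y,z: (onz(d,220+x/3,110+y/3,z)*1000).round(1)
print('c1',g(283,166,.083),'c2',g(281,364,.083))
print('foot1',g(197,83,.053),g(358,83,.053),g(199,213,.053))
print('foot2',g(201,268,.053),g(355,268,.053),g(204,385,.053))
print('stops rear',g(247,244,.06),g(319,244,.06),g(249,416,.06),g(316,416,.06),g(250,562,.06),g(314,562,.06)); print('s3 front',g(282,537,.06))
print('rail lip',g(362,45,.06),g(357,190,.06),g(353,385,.06),g(347,565,.06))
E
```

```text
c1 [566.4 -63.8  83. ] c2 [628.6 -65.8  83. ]
foot1 [544.5 -90.7  53. ] [545.7 -39.5  53. ] [587.3 -91.8  53. ]
foot2 [606.2 -92.1  53. ] [607.3 -40.7  53. ] [649.  -93.2  53. ]
stops rear [596.2 -76.1  60. ] [596.7 -52.8  60. ] [657.9 -77.6  60. ] [658.4 -54.4  60. ] [719.9 -79.6  60. ] [720.4 -55.6  60. ]
s3 front [708.6 -67.3  60. ]
rail lip [533.  -38.7  60. ] [579.1 -40.5  60. ] [646.9 -41.7  60. ] [722.2 -43.2  60. ]
```

```bash
python3 - <<'E'
from h import *
import pickle; d=pickle.load(open('w20.pkl','rb'))
print((onz(d,109,66,.043)*1000).round(),(onz(d,128,66,.043)*1000).round(),(onz(d,117,158,.043)*1000).round(),(onz(d,145,155,.043)*1000).round())
print(rel((.5041,-.2827,.09),np.radians(1.7)))
E
```

```text
[ 448. -293.   43.] [ 453. -265.   43.] [ 555. -291.   43.] [ 555. -251.   43.]
(array([ 114.3, -221.3,  -81.1]), array([-2.94,  0.26,  0.01]))
```

send_rows(plan=[[0,-30,-10,0,0,0],[0,-80,-30,-1,0.2,0],[10,-130,-48,-2,0.2,0],[40,-180,-68,-3,0.2,0],[80,-215,-80,-3,0.2,0],[114,-221,-81,-3,0.2,0],[114,-221,-81,-3,0.2,0],[114,-221,-81,-3,0.2,0],[114,-221,-81,-3,0.2,0],[114,-221,-81,-3,0.2,0]], claw=50)

```text
clock: 52.35
tcp_pos: [0.5043, -0.2821, 0.0895]
orientation: [0.707, -0.012, 0.707, 0.011]
wrist_force: [0.3, -0.1, -0.3]
finger_gap: 0.0501
```

```bash
python3 - <<'E'
from h import *
s=get_state();print(s['clock'],tcp()[0],s['finger_gap'],rel((.5041,-.2827,.023),np.radians(1.7)))
d=cam('wrist','w21.png'); p,r=tcp(); print([proj(d,(.5041+i*.055,-.2827+i*.055*.03,.043)) for i in (-1,0,1)])
E
```

```text
52.35 [ 0.5042646  -0.2820705   0.08953171] 0.0501229866724365 (array([66.5, -0.6, -0.1]), array([ 0.13, -0.06,  0.04]))
[array([315.14028225, 138.65673994]), array([314.97957671, 222.96634324]), array([314.82886882, 292.68921195])]
```

View pics/w21.png

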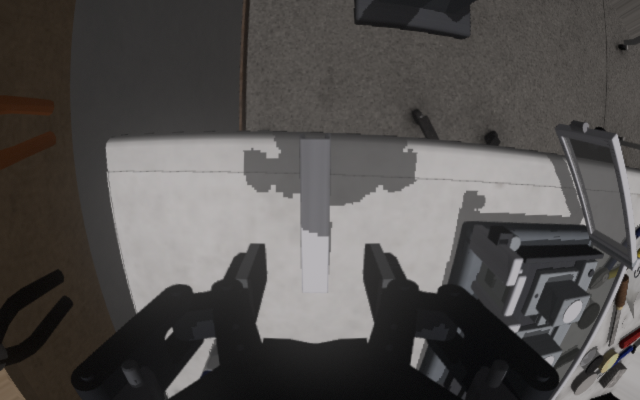

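send_rows(plan=[[25,0,0,0,0,0],[45,0,0,0,0,0],[60,0,0,0,0,0],[66,-0.5,0,0,0,0],[66,-0.5,0,0,0,0],[66,-0.5,0,0,0,0],[66,-0.5,0,0,0,0],[66,-0.5,0,0,0,0],[66,-0.5,0,0,0,0],[66,-0.5,0,0,0,0]])

```text
clock: 53.65
tcp_pos: [0.503, -0.2826, 0.0222]
orientation: [0.706, -0.011, 0.708, 0.011]
wrist_force: [-1.0, 0.1, -0.5]
finger_gap: 0.0501
```

send_rows(plan=[[0,0,0,0,0,0],[0,0,0,0,0,0],[0,0,0,0,0,0],[0,0,0,0,0,0],[0,0,0,0,0,0],[0,0,0,0,0,0],[-5,0,0,0,0,0],[-40,0,0,0,0,0],[-80,0,0,0,0,0],[-130,0,0,0,0,0]], claw=5, newtons=50)

```text
clock: 54.9
tcp_pos: [0.5025, -0.2819, 0.1523]
orientation: [0.705, -0.01, 0.709, 0.012]
wrist_force: [0.7, -0.5, -1.1]
finger_gap: 0.0182
```

```bash
python3 - <<'E'
from h import *
s=get_state();print(s['clock'],tcp()[0],s['finger_gap'],s['wrist_force'])
d=cam('wrist','w22.png')
h=-.025; print(rel((.6264,-.1456,.15),h))
E
```

```text
54.9 [ 0.50254018 -0.28191555  0.15229303] 0.01815938678733663 [ 0.65652123 -0.46312479 -1.11312235]
(array([ 10.1, 134.8, 124.9]), array([3.21, 0.22, 0.25]))
```

View pics/w22.png

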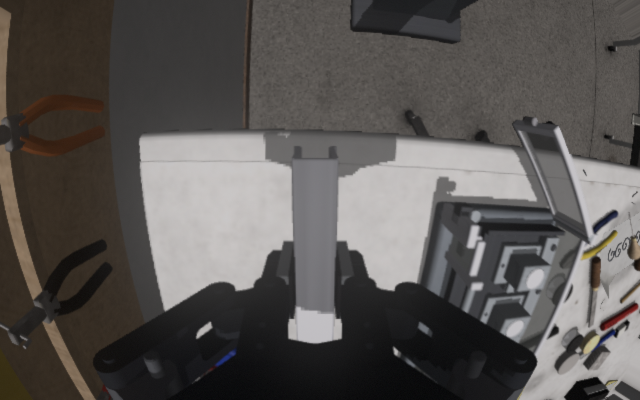

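```bash
python3 - <<'E'
from h import *
d=cam('wrist'); p,r=tcp(); z=p[2]+.0208
for u,v in [(294,158),(337,158),(297,309),(335,309)]: print((r.inv().apply(onz(d,u,v,z)-p)*1000).round(1))
E
```

```text
[-21.   -8.7 -54.6]
[-21.1   8.7 -54.6]
[-20.7  -9.1  19.9]
[-20.8   9.7  19.9]
```

send_rows(plan=[[0,30,30,1,0,0],[0,60,60,2,0,0],[0,90,90,3,0.2,0.2],[0,115,110,3.2,0.2,0.2],[0,135,125,3.2,0.2,0.2],[10,135,125,3.2,0.2,0.2],[10,135,125,3.2,0.2,0.2],[10,135,125,3.2,0.2,0.2],[10,135,125,3.2,0.2,0.2],[10,135,125,3.2,0.2,0.2]])

```text
clock: 56.25
tcp_pos: [0.6241, -0.1445, 0.1422]
orientation: [0.705, 0.011, 0.709, -0.008]
wrist_force: [-0.1, 0.5, -2.1]
finger_gap: 0.0179
```

```bash
python3 - <<'E'
from h import *
s=get_state();print(s['clock'],tcp()[0],s['finger_gap'],s['wrist_force'])
d=cam('wrist','w23.png')
h=-.025; print(rel((.6264,-.1456,.12),h))
cv2.imwrite('pics/w23a.png',cv2.resize(d['frame'][100:330,210:410],None,fx=2.6,fy=2.6,interpolation=cv2.INTER_CUBIC))
L=[]
for n in ['scene','side']:
    d=cam(n,n+'23.png'); L.append(cv2.resize(d['frame'][170:270,250:370],None,fx=3.3,fy=3.3,interpolation=cv2.INTER_CUBIC))
cv2.imwrite('pics/ss23.png',np.hstack(L))
E
```

```text
56.25 [ 0.62409413 -0.14445505  0.14224846] 0.01793129086019553 [-0.13825598  0.49784906 -2.06462282]
(array([22.2, -1.3,  2.5]), array([-0.04, -0.34, -0.22]))
```

View pics/w23a.png

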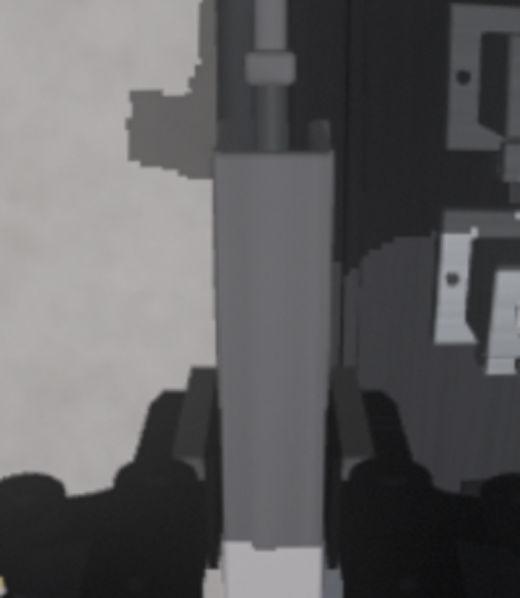

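View pics/ss23.png

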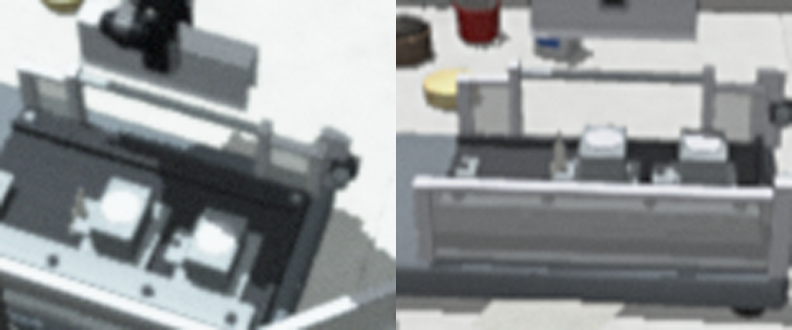

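```bash
python3 - <<'E'
from h import *
d=cam('wrist')
g=lambda x,y,z: (onz(d,210+x/2.6,100+y/2.6,z)*1000).round(1)
for x,y in [(257,125),(288,125),(272.5,125)]: print('bar',g(x,y,.089))
print('post rear edge',g(270,82,.096),g(246,75,.096),g(293,75,.096))
print('shield front',g(216,152,.163),g(332,152,.163))
E
```

```text
bar [ 575.4 -147.1   89. ]
bar [ 575.6 -139.5   89. ]
bar [ 575.5 -143.3   89. ]
post rear edge [ 564.3 -143.7   96. ] [ 562.5 -149.2   96. ] [ 562.8 -138.2   96. ]
shield front [ 570.  -152.2  163. ] [ 570.4 -134.4  163. ]
```

send_rows(plan=[[15,-0.5,1.5,0,-0.3,-0.2],[25,-0.5,1.5,0,-0.3,-0.2],[32,-0.5,1.5,0,-0.3,-0.2],[38,-0.5,1.5,0,-0.3,-0.2],[44,-0.5,1.5,0,-0.3,-0.2],[50,-0.5,1.5,0,-0.3,-0.2],[55,-0.5,1.5,0,-0.3,-0.2],[60,-0.5,1.5,0,-0.3,-0.2],[60,-0.5,1.5,0,-0.3,-0.2],[60,-0.5,1.5,0,-0.3,-0.2]])

```text
clock: 57.7
tcp_pos: [0.6254, -0.1442, 0.082]
orientation: [0.707, 0.009, 0.707, -0.009]
wrist_force: [1.0, -0.3, -1.9]
finger_gap: 0.0179
```

```bash
python3 - <<'E'
from h import *
s=get_state();print(s['clock'],tcp()[0],s['finger_gap'],s['wrist_force'],s['ft_torque'])
d=cam('wrist','w24.png')
cv2.imwrite('pics/w24a.png',cv2.resize(d['frame'][100:330,210:410],None,fx=2.6,fy=2.6,interpolation=cv2.INTER_CUBIC))
L=[]
for n in ['scene','side']:
    d=cam(n,n+'24.png'); L.append(cv2.resize(d['frame'][170:270,250:370],None,fx=3.3,fy=3.3,interpolation=cv2.INTER_CUBIC))
cv2.imwrite('pics/ss24.png',np.hstack(L))
E
```

```text
57.7 [ 0.62537954 -0.14416693  0.08203514] 0.017902320828124117 [ 1.01943494 -0.25380473 -1.93349638] [-0.03577629 -0.03754123 -0.0278416 ]
```

View pics/w24a.png

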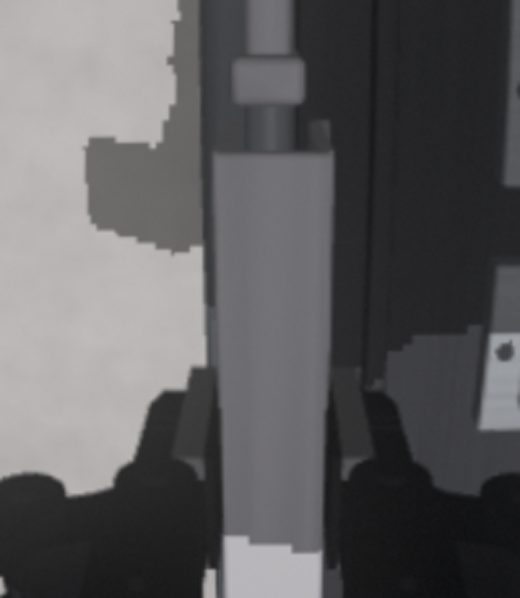

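View pics/ss24.png

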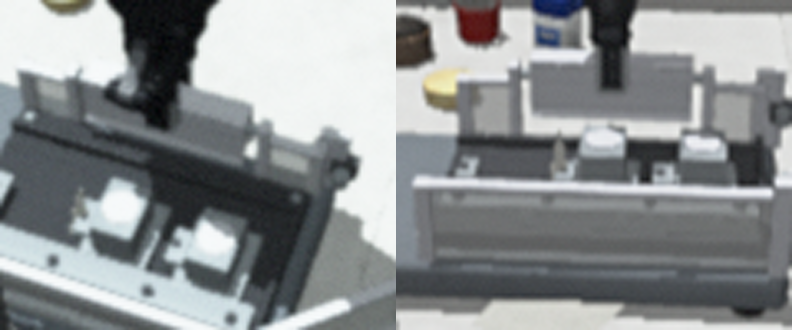

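Astride the bar. Lower the last 8 mm, release, and go up.

send_rows(plan=[[3,0,0,0,0,0],[5,0,0,0,0,0],[6,0,0,0,0,0],[7,0,0,0,0,0],[7.5,0,0,0,0,0],[8,0,0,0,0,0],[8,0,0,0,0,0],[8,0,0,0,0,0],[8,0,0,0,0,0],[8,0,0,0,0,0]])

```text
clock: 59.1
tcp_pos: [0.6252, -0.1441, 0.0741]
orientation: [0.707, 0.009, 0.707, -0.009]
wrist_force: [-0.8, 0.8, 2.7]
finger_gap: 0.0177
```

```bash
python3 - <<'E'
from h import *
s=get_state();print(s['clock'],tcp()[0],s['finger_gap'],s['wrist_force'],s['ft_torque'])
E
```

```text
59.1 [ 0.62524005 -0.14414211  0.07409229] 0.017658193834330004 [-0.7563765   0.77037296  2.73421375] [ 0.08361959  0.45632929 -0.04204862]
```

send_rows(plan=[[0,0,0,0,0,0],[0,0,0,0,0,0],[0,0,0,0,0,0],[0,0,0,0,0,0],[-3,0,0,0,0,0],[-10,0,0,0,0,0],[-30,0,0,0,0,0],[-70,0,0,0,0,0],[-110,0,-20,0,0,0],[-130,0,-70,0,0,0]], claw=36)

```text
clock: 60.35
tcp_pos: [0.5573, -0.1432, 0.2069]
orientation: [0.708, 0.008, 0.706, -0.009]
wrist_force: [-0.4, -0.1, 1.1]
finger_gap: 0.036
```

```bash
python3 - <<'E'
from h import *
s=get_state();print(s['clock'],tcp()[0],s['finger_gap'],s['wrist_force'])
d=cam('wrist','w25.png'); import pickle; pickle.dump(d,open('w25.pkl','wb'))
cv2.imwrite('pics/w25a.png',cv2.resize(d['frame'][60:320,230:460],None,fx=2.3,fy=2.3,interpolation=cv2.INTER_CUBIC))
L=[]
for n in ['scene','side']:
    d=cam(n,n+'25.png'); L.append(cv2.resize(d['frame'][170:270,250:370],None,fx=3.3,fy=3.3,interpolation=cv2.INTER_CUBIC))
cv2.imwrite('pics/ss25.png',np.hstack(L))
E
```

```text
60.35 [ 0.55734285 -0.14324551  0.20685567] 0.03599021743978454 [-0.41569992 -0.10696713  1.0621522 ]
```

View pics/w25a.png

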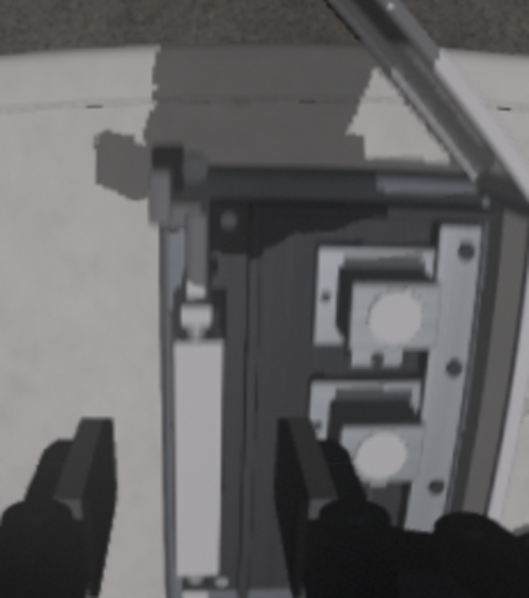

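View pics/ss25.png

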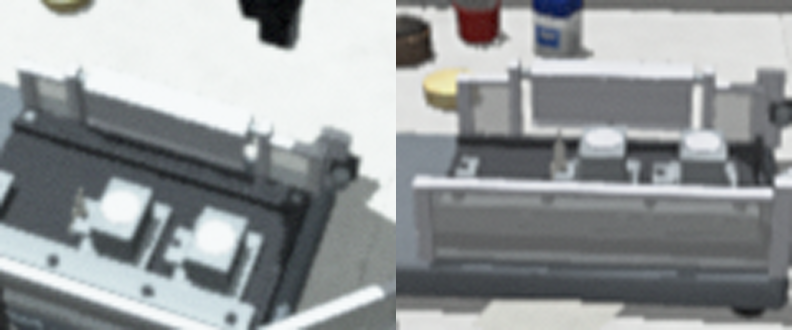

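```bash
python3 - <<'E'
from h import *
import pickle
d=pickle.load(open('w25.pkl','rb'))
g=lambda x,y,z: (onz(d,230+x/2.3,60+y/2.3,z)*1000).round(1)
print('shield corners',g(174,340,.095),g(222,340,.095),g(178,574,.095),g(218,574,.095))
print('die circles',g(396,318,.083),g(384,455,.083))
cv2.imwrite('pics/door.png',cv2.resize(d['frame'][20:180,330:480],None,fx=3.7,fy=3.7,interpolation=cv2.INTER_CUBIC))
f=cv2.imread('pics/w3.png'); cv2.imwrite('pics/door3.png',cv2.resize(f[100:240,290:410],None,fx=4.2,fy=4.2,interpolation=cv2.INTER_CUBIC))
a=cam('scene'); b=cam('side')
cv2.imwrite('pics/doorss.png',np.hstack([cv2.resize(a['frame'][235:305,310:400],None,fx=4.4,fy=4.4,interpolation=cv2.INTER_CUBIC),cv2.resize(b['frame'][195:265,345:435],None,fx=4.4,fy=4.4,interpolation=cv2.INTER_CUBIC)]))
E
```

```text
shield corners [ 569.1 -152.3   95. ] [ 569.5 -134.1   95. ] [ 678.8 -154.5   95. ] [ 679.2 -136.8   95. ]
die circles [566.2 -63.4  83. ] [628.2 -64.   83. ]
```

View pics/door.png

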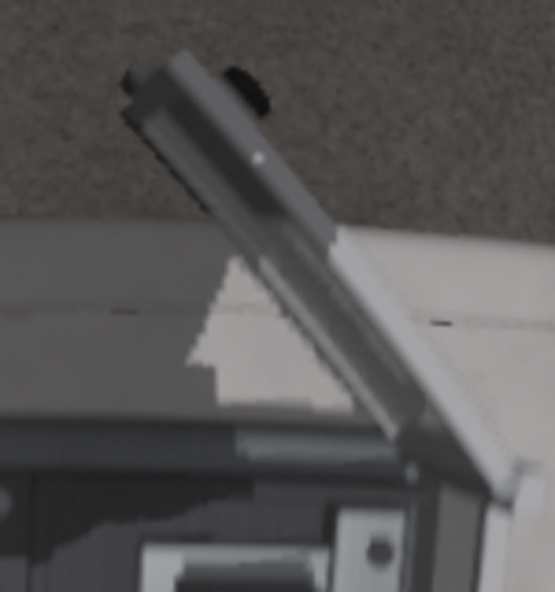

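View pics/doorss.png

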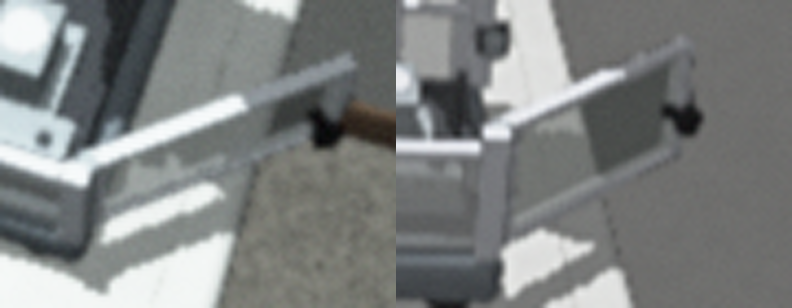

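```bash
python3 - <<'E'
from h import *
import pickle
d=pickle.load(open('w25.pkl','rb'))
g=lambda x,y,z: (onz(d,330+x/3.7,20+y/3.7,z)*1000).round(1)
fe=g(183,55,.095); m=g(340,235,.095); he=g(500,488,.095); print(fe,m,he, np.linalg.norm(fe-he))
v=fe-he; print('theta deg',np.degrees(np.arctan2(-v[0],-v[1])))
a=cam('scene'); b=cam('side')
def tri(u1,u2):
    r1,r2=ray(a,*u1),ray(b,*u2); A=np.stack([r1,-r2],1); t=np.linalg.lstsq(A,b['C']-a['C'],rcond=None)[0]
    return ((a['C']+r1*t[0])*1000).round(1),((b['C']+r2*t[1])*1000).round(1)
print('free top',tri((310+352/4.4,235+58/4.4),(345+(688-396)/4.4,195+42/4.4)))
print('hinge top',tri((310+90/4.4,235+165/4.4),(345+(498-396)/4.4,195+130/4.4)))
print('knob',tri((310+323/4.4,235+130/4.4),(345+(684-396)/4.4,195+118/4.4)))
E
```

```text
[422.3 -87.9  95. ] [462.2 -52.1  95. ] [520.3  -8.3  95. ] 126.25434645983476
theta deg 50.914946366431
free top (array([422.3, -92.9,  87.9]), array([421.4, -92.5,  87.8]))
hinge top (array([517.9,  -7.1,  86.7]), array([520.2,  -7.7,  87.2]))
knob (array([426.1, -69.3,  59.7]), array([424.8, -68.8,  59.5]))
```

```bash
cat >> h.py <<'E'
H=np.array([.520,-.006])
def dp(phi,r=.078,off=.0135):
    f=np.radians(phi); return H+r*np.array([-np.sin(f),-np.cos(f)])+off*np.array([-np.cos(f),np.sin(f)])
E
python3 - <<'E'
from h import *
s=dp(51,off=.034); print(s,rel((*s,.17),-np.radians(51)))
E
```

```text
[ 0.43798572 -0.02866403] (array([  33.7,  110.9, -120.8]), array([49.57, -0.09, -0.  ]))
```

send_rows(plan=[[0,15,-30,9,0,0],[0,35,-60,18,0,0],[0,60,-85,27,0,0],[10,85,-105,36,0,0],[25,105,-118,45,0,0],[34,111,-121,49.6,0,0],[34,111,-121,49.6,0,0],[34,111,-121,49.6,0,0],[34,111,-121,49.6,0,0],[34,111,-121,49.6,0,0]], claw=0)

```text
clock: 61.95
tcp_pos: [0.4376, -0.0288, 0.1704]
orientation: [0.638, 0.305, 0.638, -0.305]
wrist_force: [0.2, 0.6, -0.2]
finger_gap: -0.0003
```

```bash
python3 - <<'E'
from h import *
s=get_state();print(s['clock'],tcp()[0],s['finger_gap'])
q=dp(51,off=.034); print(rel((*q,.063),-np.radians(51)))
d=cam('wrist','w26.png')
E
```

```text
61.95 [ 0.43761524 -0.02880987  0.1703822 ] -0.0002951465627037136
(array([107.4,   0.4,   0.2]), array([-0.04, -0.05,  0.02]))
```

View pics/w26.png

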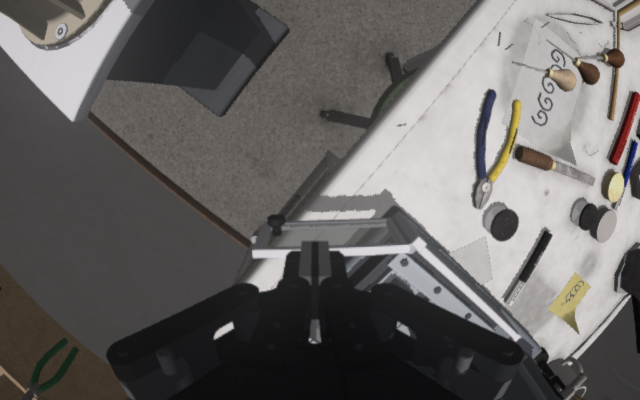

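```bash
python3 - <<'E'
from h import *
d=cam('wrist');p,r=tcp()
for u,v in [(255,254),(415,243),(317,250)]:
    q=onz(d,u,v,.095); print((q*1000).round(1),(r.inv().apply(q-p)*1000).round(1))
E
```

```text
[424.5 -88.9  95. ] [ 75.3 -47.9  38.7]
[518.9  -1.3  95. ] [75.3 80.7 29.9]
[460.4 -54.6  95. ] [75.3  1.6 34.6]
```

send_rows(plan=[[30,0,0,0,0,0],[60,0,0,0,0,0],[90,0,0,0,0,0],[107,0,0,0,0,0],[107,0,0,0,0,0],[107,0,0,0,0,0],[107,0,0,0,0,0],[107,0,0,0,0,0],[107,0,0,0,0,0],[107,0,0,0,0,0]])

```text
clock: 63.3
tcp_pos: [0.4371, -0.0284, 0.0633]
orientation: [0.638, 0.305, 0.639, -0.305]
wrist_force: [0.1, 0.5, -0.2]
finger_gap: 0.0001
```

```bash
python3 - <<'E'
from h import *
s=get_state();print(s['clock'],tcp()[0],s['wrist_force'],tcp()[1].as_matrix().round(3))
for f in [47,41,35,29,23,17,12,8,4,1.4,-1,-3]: print(f,rel((*dp(f),.063),-np.radians(f)))
E
```

```text
63.3 [ 0.43712938 -0.02839436  0.06330892] [ 0.05433865  0.52322733 -0.17074882] [[-0.001  0.778  0.629]
 [ 0.001  0.629 -0.778]
 [-1.    -0.    -0.001]]
47 (array([ 0.3, -0.2, 26.7]), array([-4.03, -0.06,  0.02]))
41 (array([ 0.3, -0.6, 35. ]), array([-10.03,  -0.06,   0.02]))
35 (array([ 0.3, -0.2, 43.3]), array([-16.03,  -0.06,   0.02]))
29 (array([ 0.3,  1.1, 51.5]), array([-2.203e+01, -6.000e-02,  1.000e-02]))
23 (array([ 0.2,  3.3, 59.4]), array([-2.803e+01, -6.000e-02,  1.000e-02]))
17 (array([ 0.2,  6.3, 67.2]), array([-3.403e+01, -7.000e-02,  1.000e-02]))
12 (array([ 0.2,  9.4, 73.3]), array([-39.03,  -0.07,   0.  ]))
8 (array([ 0.2, 12.3, 78.1]), array([-43.03,  -0.07,   0.  ]))
4 (array([ 0.2, 15.5, 82.6]), array([-47.03,  -0.07,  -0.  ]))
1.4 (array([ 0.2, 17.7, 85.4]), array([-49.63,  -0.07,  -0.  ]))
-1 (array([ 0.2, 19.9, 87.9]), array([-52.03,  -0.07,  -0.  ]))
-3 (array([ 0.2, 21.8, 89.9]), array([-54.03,  -0.07,  -0.  ]))
```

send_rows(plan=[[0,0,14,-2,0,0],[0,0,22,-4,0,0],[0,-0.5,29,-8,0,0],[0,-0.5,37,-12,0,0],[0,0,43,-16,0,0],[0,1,51,-22,0,0],[0,3,59,-28,0,0],[0,6,67,-34,0,0],[0,9,73,-39,0,0],[0,9,73,-39,0,0]])

```text
clock: 64.55
tcp_pos: [0.4902, -0.0797, 0.063]
orientation: [0.703, 0.075, 0.704, -0.074]
wrist_force: [0.2, 1.3, 0.1]
finger_gap: 0.0
```

```bash
python3 - <<'E'
from h import *
s=get_state();print(s['clock'],tcp()[0],s['wrist_force'],s['ft_torque'])
for f in [12,8,4,1.4,-1,-3]: print(f,rel((*dp(f),.063),-np.radians(f)))
d=cam('wrist','w27.png')
L=[]
for n in ['scene','side']:
    d=cam(n,n+'27.png'); L.append(cv2.resize(d['frame'][190:300,310:430],None,fx=3.3,fy=3.3,interpolation=cv2.INTER_CUBIC))
cv2.imwrite('pics/ss27.png',np.hstack(L))
E
```

```text
64.55 [ 0.49024075 -0.07965013  0.06297554] [0.24499976 1.27970337 0.08327077] [-0.00423904  0.00022946  0.05859903]
12 (array([-0. ,  0.2,  0.3]), array([-0.09, -0.07, -0.01]))
8 (array([-0. , -0.5,  5.8]), array([-4.09, -0.07, -0.02]))
4 (array([-0. , -0.9, 11.3]), array([-8.09, -0.07, -0.02]))
1.4 (array([-0. , -0.9, 14.9]), array([-10.69,  -0.07,  -0.02]))
-1 (array([-0. , -0.8, 18.2]), array([-13.09,  -0.07,  -0.02]))
-3 (array([-0.1, -0.6, 20.9]), array([-15.09,  -0.07,  -0.02]))
```

View pics/ss27.png

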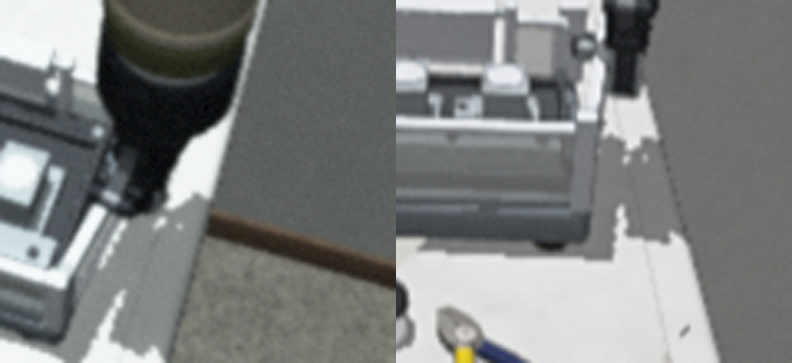

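View pics/w27.png

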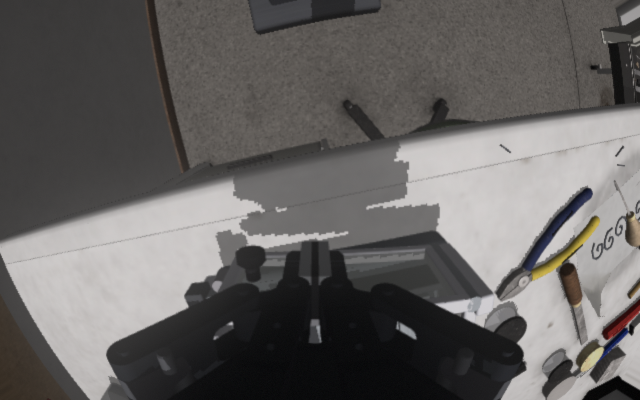

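send_rows(plan=[[0,-0.3,3,-2,0,0],[0,-0.5,6,-4,0,0],[0,-0.7,9,-6,0,0],[0,-0.9,11,-8,0,0],[0,-0.9,13,-9.5,0,0],[0,-0.9,15,-10.7,0,0],[0,-0.9,17,-10.7,0,0],[0,-0.9,17,-10.7,0,0],[0,-0.9,17,-10.7,0,0],[0,-0.9,17,-10.7,0,0]])

```text
clock: 65.95
tcp_pos: [0.5022, -0.0832, 0.0625]
orientation: [0.704, 0.008, 0.71, -0.008]
wrist_force: [-12.5, 0.3, 8.6]
finger_gap: -0.0003
```

```bash
python3 - <<'E'
from h import *
s=get_state();print(s['clock'],tcp()[0],s['wrist_force'],s['ft_torque'])
d=cam('wrist','w28.png')
E
```

```text
65.95 [ 0.50223183 -0.08323094  0.06251469] [-12.54658071   0.28885719   8.58391857] [ 0.03771868  2.24326303 -0.03229089]
```

View pics/w28.png

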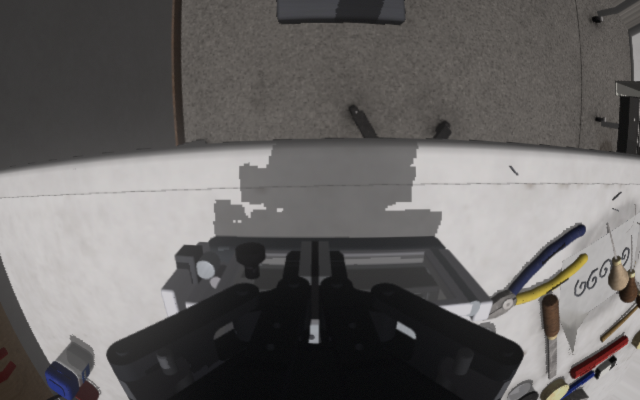

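send_rows(plan=[[0,0,1,0,0,0],[0,0,2,0,0,0],[0,0,3,0,0,0],[0,0,3,0,0,0],[0,0,3,0,0,0],[0,0,3,0,0,0],[0,0,3,0,0,0],[0,0,3,0,0,0],[0,0,3,0,0,0],[0,0,3,0,0,0]])

```text
clock: 67.25
tcp_pos: [0.5023, -0.0832, 0.0624]
orientation: [0.702, 0.008, 0.712, -0.008]
wrist_force: [-20.6, -1.2, 16.1]
finger_gap: -0.0001
```

```bash
python3 - <<'E'
from h import *
s=get_state();print(s['clock'],tcp()[0],s['wrist_force'],s['ft_torque'])
E
```

```text
67.25 [ 0.50225986 -0.0832271   0.06242671] [-20.59351625  -1.18407715  16.09425371] [-1.99871376e-01  3.63792738e+00 -6.87550862e-04]
```

send_rows(plan=[[0,0,-5,0,0,0],[0,0,-15,0,0,0],[0,0,-30,0,0,0],[-20,0,-50,0,0,0],[-60,0,-50,0,0,0],[-110,0,-50,0,0,0],[-160,0,-40,0,0,0],[-180,0,-20,0,0,0],[-180,0,0,0,0,0],[-180,0,0,0,0,0]])

```text
clock: 68.5
tcp_pos: [0.5102, -0.0843, 0.2431]
orientation: [0.707, 0.008, 0.707, -0.008]
wrist_force: [-0.7, 0.7, -0.3]
finger_gap: -0.0002
```

```bash
python3 - <<'E'
from h import *
import pickle
s=get_state();print(s['clock'],tcp()[0],s['wrist_force'])
d=cam('wrist','w29.png'); pickle.dump(d,open('w29.pkl','wb'))
cv2.imwrite('pics/w29a.png',cv2.resize(d['frame'][100:300,220:440],None,fx=3,fy=3,interpolation=cv2.INTER_CUBIC))
L=[]
for n in ['scene','side']:
    d=cam(n,n+'29.png'); L.append(cv2.resize(d['frame'][170:290,250:370],None,fx=3.3,fy=3.3,interpolation=cv2.INTER_CUBIC))
cv2.imwrite('pics/ss29.png',np.hstack(L))
E
```

```text
68.5 [ 0.51021914 -0.08425627  0.24305374] [-0.74031505  0.66391235 -0.33563096]
```

View pics/w29a.png

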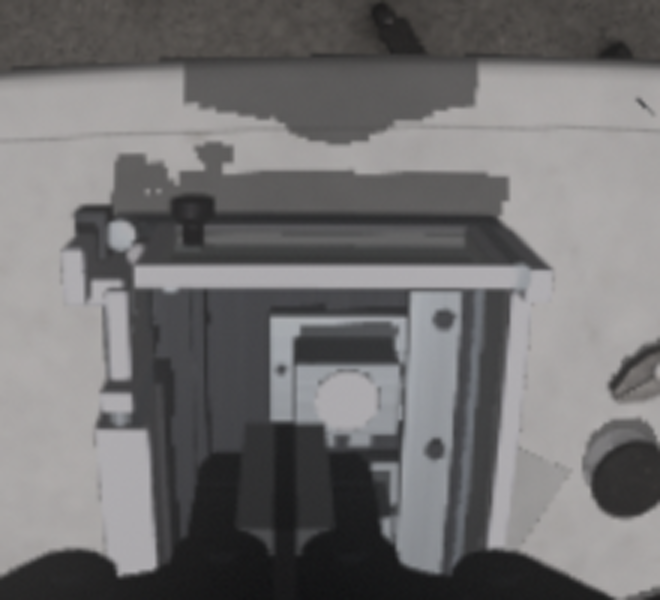

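View pics/ss29.png

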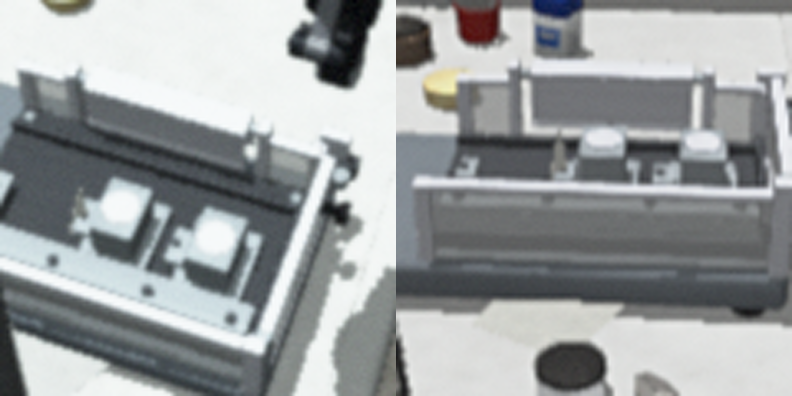

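```bash
python3 - <<'E'
from h import *
import pickle
d=pickle.load(open('w29.pkl','rb'))
g=lambda x,y,z: (onz(d,220+x/3,100+y/3,z)*1000).round(1)
a,b=g(136,264,.095),g(518,266,.095); print(a,b,'door',np.arctan2(-(a-b)[0],-(a-b)[1]),' minus machine .025')
a,b=g(136,288,.095),g(518,289,.095); print(a,b,'door',np.arctan2(-(a-b)[0],-(a-b)[1]))
print('die1',g(347,401,.083))
E
```

```text
[ 512.3 -133.3   95. ] [515.8  -7.4  95. ] door 0.027792682934827107  minus machine .025
[ 520.4 -133.9   95. ] [523.7  -7.1  95. ] door 0.02601936323656803
die1 [567.5 -63.8  83. ]
```

```bash
python3 - <<'E'
from h import *
a=cv2.imread('pics/scene25.png').astype(int);b=cam('scene')['frame'].astype(int)
print(np.abs(a-b)[205:262,255:325].mean(), np.abs(a-b)[185:225,270:330].mean())
job.hand_in()
print(get_state()['clock'])
E
```

```text
1.910860484544695 1.4334722222222223
the job is handed in; nothing more can be done
the job is handed in; nothing more can be done
```

The engraving machine is ready and the job is handed in. The run had taken about 69 s of the 200 s allowed when I did the last checks. The hand-in reports no verdict.

**Blanks:** Only two were on the desk. I slid each one under the lips against the side rail and the stop, one in station_1 and the other in station_2. The last wrist views put them within about 1 mm of home, or about 1.5 mm in one oblique view of station_2, and their edges ran square to the machine. They were still in place after the door was shut.

**Shield:** It hangs on the bar between the posts, about 2 mm off centre along the bar and 1 mm across it.

**Door:** I pushed it until it stopped moving even with over 20 N on it. After I backed the arm away, it measured about 0.002 rad from shut.

**Jar:** The salt jar was left standing, and the gripper was well above everything at the end.

**First try in station_2:** The first blank stuck there, and I moved it to station_1. I first blamed a small spike visible on the station_2 stop. It stuck the same way in station_1, so the cause was friction from pressing down too hard, and lighter pressure fixed it.

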